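# Turn the tacky coaster with the offset spatula

### The job

Turn over the round coaster that is drying across the two battens, so that it lies raw side up and flat across both battens again: its rim is still tacky, so do it with the offset spatula held by its handle, keep fingers off the coaster, and turn it over low down by levering it up on the blade rather than tossing it. The spatula has been pushed handle-first into the riser, so draw it out by the blade, lay it flat on the bench, let go and take it again by the handle. When the coaster is turned, lay the spatula flat on the bench, let go, and leave everything else where it stands.

Things in the scene. Friction and masses are not known exactly. Their poses are not given: they have to be found in the camera images.
- coaster_center (a point): the round coaster: a wooden disc 90 mm dia, 10 mm thick, 35 to 70 g; one face dark and varnished (up at the start), the other pale and raw. Point at its centre; its z axis points out of the varnished face (up at the start). It lies free across the two battens, about midway between them, its centre 29 mm above the bench
- spatula_blade (a point): the offset spatula's flat steel blade, 95 (x) x 40 x 2.5; the point is its centre, x points to the free front edge, z up. At the start it lies level on the riser's lower deck, underside 45 mm high, its front 47 to 57 mm out over the deck's front edge. Spatula 223 long, 110 to 155 g, balance point 36 mm behind the blade's centre: on the bench it rests flat on its blade, the handle in the air
- spatula_grip (a point): the spatula's wooden handle, 105 long x 20 x 20, parallel to the blade and 50 mm above the blade's underside, joined by a cranked 8 mm neck; at the start under the riser's upper deck. The point is the handle's centre, 122.5 mm behind (-x) and 48.75 mm above the blade's centre; same axes as the blade
- board: the drying board, fixed: plywood 130 (x) x 340 (y) x 10 thick, with two pine battens along the whole of its y, each 12 wide and 14 high, centred 34 mm either side of the middle: the gap between them is 56 mm wide, their tops 24 mm above the bench. Origin: centre of its underside, on the bench
- riser: stepped plywood bench riser, fixed, 240 wide (y), open at front and back, closed at the ends. Origin: centre of its footprint, on the bench; its front faces its -x. Lower deck: x -100 to 100 mm, top 45 mm high. Upper deck: x -50 to 100, underside 125, top 143 mm high, with tins and a carton on it up to 228 mm
- jar_center (a point): glass jar with a steel lid, 52 dia x 65 high, on the riser's lower deck beside the spatula; point at its centre
- tin_center (a point): varnish tin, 86 dia x 100 high, standing on the bench; point at its centre
- tape_center (a point): roll of masking tape lying flat on the bench, 100 outside dia x 25 high; point at its centre
- sander_center (a point): cork sanding block 110 x 65 x 26 on the bench; point at its centre
- squares_center (a point): two stacked square wooden coaster blanks, 90 x 90, 20 high together, on the bench; point at the centre of the stack
- brush_grip (a point): paint brush lying on the bench; point on its handle
- driver_grip (a point): screwdriver lying on the bench, well in front of the riser; point on its handle. The bench between the board, the riser's front, this and the square blanks is clear
Things that resemble listed ones, but are neither listed nor needed, are in the scene too. What is shaped like the part that bears spatula_blade but purple is not meant.

How it is judged:
By the outcome, as a careful person would: the job done as asked, in the order asked, and still so for the second after the job is handed in, with the robot touching nothing.
It also fails if it takes over 72 s, if anything falls off the work surface, if the arm or the gripper's body presses on something with over 40 N, if the wrist force passes 120 N, or if a joint passes its speed limit or range.

### The arm

A 6-joint arm with a two-finger parallel gripper is mounted at the origin on the work surface. World frame = base frame: x ahead of the robot, y to its left, z up, the work surface at z = 0. Lengths are in m, angles in rad, forces in N, time in s.
With the tool pointing down it reaches from about 0.325 to 0.9 m from the base axis. Payload 6.1 kg.
Tool frame: the origin (TCP) lies midway between the tips of the shut fingers; the grasp point (between the pads) lies 19 mm behind it; x points along the fingers, y is the direction in which the jaws open and shut, and the axes are right-handed (so a half turn about x gives the same grasp; the last joint's range is limited). The gripper opens to 87 mm and grips with 3 to 60 N. Pads are 19 mm wide; open, the fingers measure 117 mm over their backs; the gripper's body (75 mm by 190 mm) begins 51 mm behind the grasp point.
Start: joints at [1.081, 0.22, 1.526, -0, 1.395, -0.126], TCP at [0.222, 0.584, 0.223] pointing down, gripper open.
Joint ranges: [-2.98, 2.98], [-0.91, 2.08], [0.09, 2.57], [-1.24, 4.39], [0.2, 2.65], [-2.68, 2.68]. Speed limits (rad/s): [2.57, 2.57, 3.01, 3.14, 3.14, 3.14].

### API

Orientations are given as a unit quaternion [w, x, y, z].
In Python, from plant import manip, imaging, job, finder gives the robot as it stands.
- The arm moves only by the shell command python3 -m crank 'ROWS' [FORCE]. ROWS is JSON, a list of rows, each an object with "delta_pos": the shift along the tool's x, y, z in cm, a list of three; "turn": the turn about the tool's x in degrees; "jaw": the gripper's target within -1 to 1 (shut at 1, half-way at 0, fully open at -1). In form: [{"delta_pos": [tx, ty, tz], "turn": turn, "jaw": jaw}, ...]. A call has exactly 5 rows; each row is the pose to reach, as a shift and turn from the pose commanded when the call began, along the tool's axes at that moment; what a row does not reach only later rows make up. A row lasts 1/10 s, in which the tool goes at most 50 mm and 8.59 degrees, less where a joint would pass 70% of its speed; a pose out of reach is approached as far as the arm can. A call with a gripper value outside its range is refused whole. The fingers move at their own pace and stop on an object; FORCE is the grip in N (left out, the last holds). Time passes only in rows, so rows that repeat a pose let the fingers close, or fill a call up. It gives the time, the measured TCP pose, the force and the opening at its end, in the units of the state.
- manip.sense(): the state, without advancing time (a new reading comes with each control period).
- imaging.capture(name): name is "scene" or "top" or "wrist"; returns the picture (480x640x3 uint8, red, green, blue); there is no depth.
- imaging.get_calibration(name): a dict with "fx", "fy", "cx", "cy" (pixels), "dist_coeffs" ([k1, k2, p1, p2, k3] as OpenCV has them; the pictures are not rectified), "origin" and "rotation" of the camera in the world. Camera axes: x right, y up, looking along -z (the intrinsics and any distortion apply to the point x, -y, -z); pixel columns grow to the right and rows downward; lengths in m; the calibration is good to about 2 mm. A picture is of the moment at which its call begins: read the wrist's pose just before it. get_calibration takes no time and is no camera call; for the wrist camera it gives the pose at the moment of the call.
- job.finish_job(): hands the job in, once; it reports no verdict.
Trained networks look in the newest picture that a camera, given by its name, has taken for a name from the list of things; names that differ only in an ending like _2 or _b are one class to them, and where a whole thing is asked for, a point or a joint stands for the part that bears it (a point fixed in the world has none). Each returns a list of dicts, best first, with "score" (0 to 1); they miss things now and then, are a little off and sometimes report something else, mostly with a low value. They report only what shows in the picture. A call takes as long as a camera call. They do not tell look-alikes from the thing itself.
- finder.find_in(label, camera): "point" ([x, y, z] in m, in the coordinates of the camera as it stood for that picture, good to about 4 mm: the middle of the surface that is visible of it).
- finder.place_of(label, camera): "point" ([x, y, z] in m, in the coordinates of the camera as it stood for that picture, good to about 4 mm: a listed point, or the origin of a listed thing).
The state is a dict: "time_s": time; "q": joint angles; "joint_vel": joint speeds; "joint_torque": joint torques, N m; "eef_pos": TCP position; "tool_rot": TCP orientation; "force": force on the tool from outside, world axes, zero at the start; "wrist_torque": the same for the moment, N m; "finger_gap": finger opening in m.
Only numpy, scipy, OpenCV 4.12 (cv2) and the standard library are available. Lean on these libraries where they do the work, as an engineer would, in place of code of your own. Each camera call takes 0.05 s, during which the arm holds its last target.

## Working session

There is one attempt and no reset: what is moved stays moved. The work goes in short steps, Python scripts to look and compute and a shell command to move; the robot and the scene stay as the last step left them, time stands still between calls to the robot, and variables do not carry over. Pictures are saved under pics/ and viewed, and the job is handed in when it is done.

```bash
ls; mkdir -p pics; cat > h.py <<'E'
import numpy as np, cv2
from plant import manip, imaging, job, finder
from scipy.spatial.transform import Rotation as R
def snap(cam,fn):
    im=imaging.capture(cam); cv2.imwrite('pics/'+fn,im[:,:,::-1]); return im
def cal(cam):
    return imaging.get_calibration(cam)
def c2w(c,p): return np.array(c['origin'])+Rm(c)@np.array(p)
def Rm(c):
    r=np.array(c['rotation'],float)
    if r.shape==(3,3): return r
    return R.from_quat([r[1],r[2],r[3],r[0]]).as_matrix()
def proj(c,P):
    p=(np.atleast_2d(P)-np.array(c['origin']))@Rm(c); p=p*np.array([1,-1,-1])
    K=np.array([[c['fx'],0,c['cx']],[0,c['fy'],c['cy']],[0,0,1]])
    return cv2.projectPoints(p,np.zeros(3),np.zeros(3),K,np.array(c['dist_coeffs'],float))[0][:,0]
def ray(c,uv,z):
    "pixel -> world point at height z"
    K=np.array([[c['fx'],0,c['cx']],[0,c['fy'],c['cy']],[0,0,1]])
    u=cv2.undistortPoints(np.array(uv,float).reshape(-1,1,2),K,np.array(c['dist_coeffs'],float))[:,0]
    d=np.c_[u[:,0],-u[:,1],-np.ones(len(u))]@Rm(c).T; o=np.array(c['origin'])
    return o+d*((z-o[2])/d[:,2])[:,None]
def st():
    s=manip.sense(); q=s['tool_rot']; M=R.from_quat([q[1],q[2],q[3],q[0]]).as_matrix()
    return s,M
E
python3 - <<'E'
from h import *
for c in('scene','top','wrist'):
    snap(c,c+'0.png'); k=cal(c); print(c,k['fx'],np.round(k['origin'],3),np.round(Rm(k),3).tolist())
names='coaster_center spatula_blade spatula_grip board riser jar_center squares_center driver_grip'.split()
for cam in('scene','top'):
    k=cal(cam)
    for n in names:
        for r in finder.place_of(n,cam)[:3]: print(cam,n,round(r['score'],2),np.round(c2w(k,r['point']),3),np.round(proj(k,c2w(k,r['point']))[0]))
s,M=st();print(s,M.round(3))
E
```

```text
pics
scene 460.9065930339532 [ 0.977 -0.815  1.161] [[0.873, -0.356, 0.335], [0.489, 0.63, -0.604], [0.004, 0.69, 0.723]]
top 579.8616873239622 [0.329 0.083 1.671] [[-0.005, 0.994, -0.107], [-1.0, -0.005, -0.001], [-0.001, 0.107, 0.994]]
wrist 394.7268898126943 [0.144 0.613 0.385] [[0.357, -0.89, -0.284], [0.934, 0.34, 0.109], [-0.001, -0.304, 0.953]]
scene coaster_center 0.84 [ 0.515 -0.11   0.03 ] [297. 297.]
scene spatula_blade 0.54 [ 0.498  0.678 -0.002] [392. 166.]
scene spatula_blade 0.52 [0.543 0.325 0.05 ] [367. 210.]
scene spatula_grip 0.65 [0.378 0.642 0.048] [363. 152.]
scene board 0.96 [ 0.505 -0.137  0.   ] [290. 307.]
scene riser 0.8 [ 0.637  0.368 -0.   ] [394. 223.]
scene riser 0.33 [ 0.316 -0.317  0.013] [204. 322.]
scene jar_center 0.39 [ 0.75  -0.244  0.015] [346. 368.]
scene squares_center 0.73 [0.354 0.449 0.009] [335. 183.]
scene driver_grip 0.23 [ 0.504 -0.134  0.004] [290. 306.]
top coaster_center 0.96 [ 0.512 -0.105  0.029] [387. 235.]
top spatula_blade 0.83 [0.537 0.323 0.043] [236. 226.]
top spatula_blade 0.63 [0.496 0.676 0.002] [117. 243.]
top spatula_gri
[... 359 characters left out ...]
,  1.52654430e+00,  3.18912059e-07,
        1.39466472e+00, -1.26102559e-01]), 'joint_vel': array([ 9.82038269e-04,  8.15407160e-04, -7.06259593e-04, -1.34978435e-03,
        7.02136835e-05, -3.83846119e-04]), 'joint_torque': array([-1.46023449e-03, -4.94573593e+01, -3.87716961e+01,  6.99108350e-02,
        4.69765125e-02, -1.31815591e-05]), 'eef_pos': array([0.22240931, 0.58407053, 0.22251729]), 'tool_rot': array([ 0.69543729,  0.12792253,  0.69543993, -0.12793009]), 'force': array([-0.32480942,  0.18310332, -0.1019377 ]), 'wrist_torque': array([ 0.01693095, -0.03020576,  0.01693008]), 'finger_gap': 0.0871176558154287} [[-0.     0.356  0.935]
 [-0.     0.935 -0.356]
 [-1.    -0.    -0.   ]]
```

View pics/scene0.png

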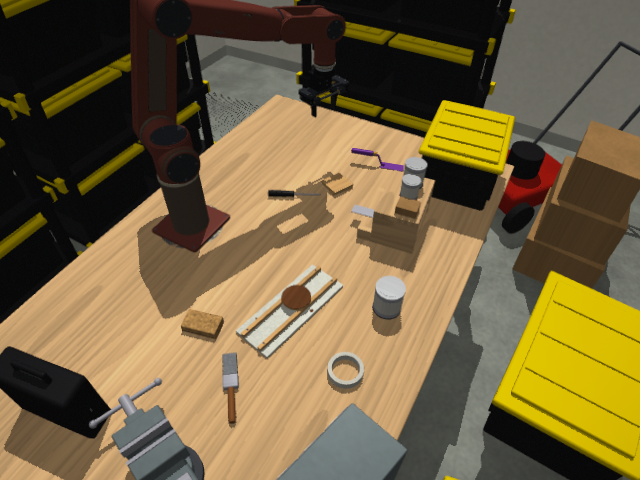

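View pics/top0.png

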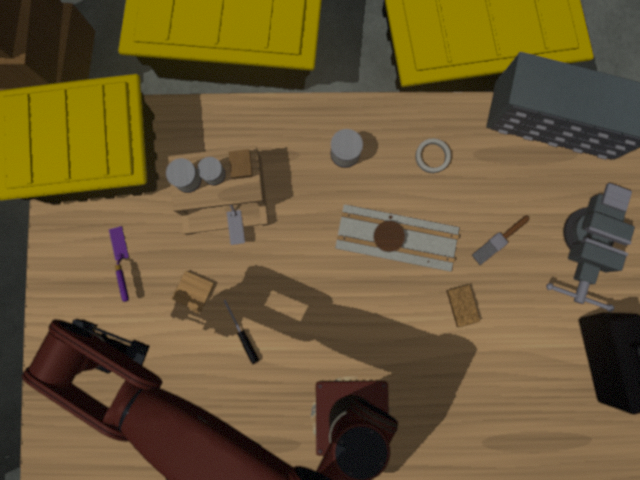

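```bash
python3 - <<'E'
import cv2
a=cv2.imread('pics/top0.png')[160:320,150:310]; cv2.imwrite('pics/topcrop.png',cv2.resize(a,(600,600),interpolation=cv2.INTER_CUBIC))
a=cv2.imread('pics/scene0.png')[120:270,310:510]; cv2.imwrite('pics/scenecrop.png',cv2.resize(a,(800,600),interpolation=cv2.INTER_CUBIC))
E
```

```text
(no output)
```

View pics/topcrop.png

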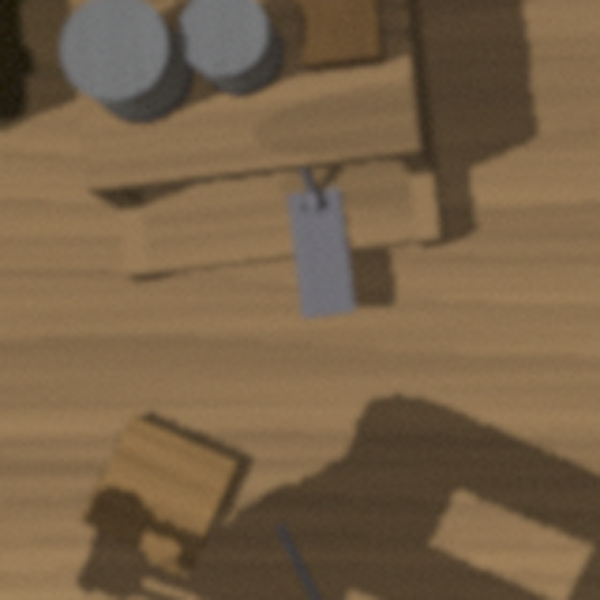

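View pics/scenecrop.png

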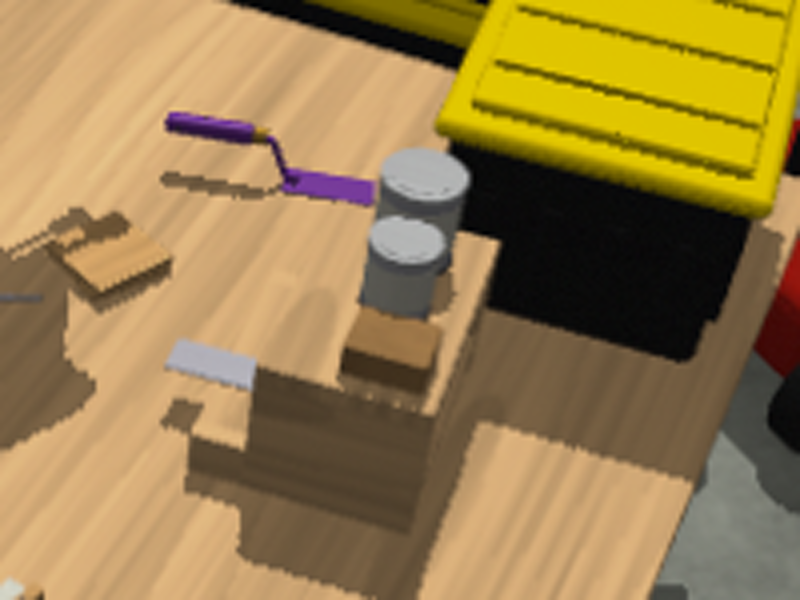

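```bash
python3 - <<'E'
import cv2
from h import *
a=cv2.imread('pics/top0.png')[190:270,180:287]; cv2.imwrite('pics/c1.png',cv2.resize(a,None,fx=7,fy=7,interpolation=cv2.INTER_CUBIC))
a=cv2.imread('pics/top0.png')[195:280,325:470]; cv2.imwrite('pics/c2.png',cv2.resize(a,None,fx=5.5,fy=5.5,interpolation=cv2.INTER_CUBIC))
E
```

```text
(no output)
```

View pics/c1.png

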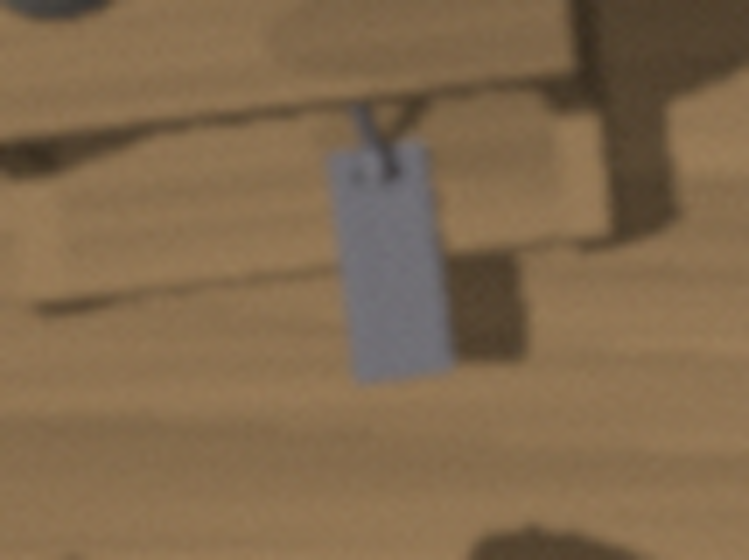

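View pics/c2.png

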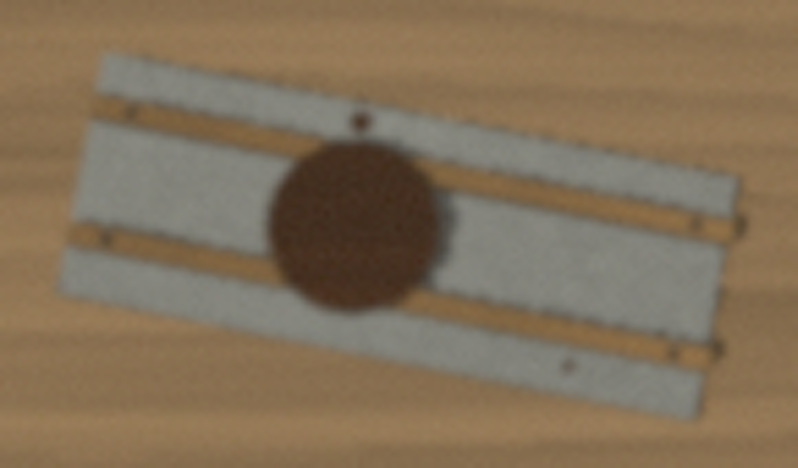

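```bash
cat > m.py <<'E'
from h import *
k=cal('top')
b=ray(k,np.array([(357,381),(453,368),(428,145),(330,152)])/7+[180,190],.0475)
print('blade',b.round(4).tolist(),b.mean(0).round(4))
fx=(b[0]+b[1]-b[2]-b[3])/2; print('yaw blade x deg',np.degrees(np.arctan2(fx[1],fx[0])),np.linalg.norm(fx))
e=ray(k,np.array([(40,307),(606,235)])/7+[180,190],.045); print('deck edge',e.round(4).tolist(), np.degrees(np.arctan2(*(e[1]-e[0])[[1,0]])))
d=ray(k,np.array([(104,53),(740,176),(698,418),(60,292)])/5.5+[325,195],.010)
print('board',d.round(4).tolist(),d.mean(0).round(4))
u=(d[1]+d[2]-d[0]-d[3])/2; print('board dir',np.degrees(np.arctan2(u[1],u[0])),np.linalg.norm(u))
print('coaster',ray(k,[np.array((355,226))/5.5+[325,195]],.034).round(4))
E
python3 m.py
```

```text
blade [[0.4853, 0.3355, 0.0475], [0.4904, 0.2968, 0.0475], [0.5811, 0.3078, 0.0475], [0.5785, 0.3476, 0.0475]] [0.5338 0.3219 0.0475]
yaw blade x deg -172.87516177967572 0.09270821796845864
deck edge [[0.5163, 0.465, 0.045], [0.5443, 0.2357, 0.045]] -83.04006059621437
board [[0.603, 0.0149, 0.01], [0.536, -0.3196, 0.01], [0.4088, -0.2936, 0.01], [0.4767, 0.0392, 0.01]] [ 0.5061 -0.1398  0.01  ]
board dir -101.43941568017362 0.34040220028800633
coaster [[ 0.508  -0.1129  0.034 ]]
```

Candidates for the spatula are the steel one with its blade at top px (236,226), which sticks out of the riser, and the purple one at top px (120,262), lying on the bench. The steel one fits, since it is in the riser and not purple; crop c1 confirms a grey blade over the deck edge. The coaster is at top px (389,236), toward the board's +y end, so I'll turn it toward -y.

```bash
python3 -m crank '[{"delta_pos":[2,-3,7.2],"turn":-7,"jaw":-1},{"delta_pos":[3,-5,12],"turn":-14,"jaw":-1},{"delta_pos":[4,-7,17],"turn":-21,"jaw":-1},{"delta_pos":[6,-9,22],"turn":-27.9,"jaw":-1},{"delta_pos":[8,-11,27],"turn":-27.9,"jaw":-1}]' 60
python3 - <<'E'
from h import *
s,M=st(); print(s['time_s'],s['eef_pos'],s['q'].round(2)); T=np.array([.5047,.3183,.10]); print((M.T@(T-s['eef_pos'])*100).round(2), np.degrees(np.arctan2(M[1,1],M[0,1])))
E
```

```text
time_s: 1.45
eef_pos: [0.4004, 0.4179, 0.1598]
tool_rot: [0.706, -0.044, 0.705, 0.045]
force: [0.9, 0.3, 1.1]
finger_gap: 0.0869
1.45 [0.40037038 0.4179439  0.15975087] [ 0.67  0.16  1.71 -0.    1.26 -1.03]
[  5.98 -11.21   9.08] 97.26516628923788
```

```bash
python3 - <<'E'
from h import *
for i in range(3):
    snap('wrist','w1.png')
    s,M=st(); print(s['time_s'],s['eef_pos'])
T=np.array([.5047,.3183,.09]); print((M.T@(T-s['eef_pos'])*100).round(2), np.degrees(np.arctan2(M[1,1],M[0,1])))
E
```

```text
1.5 [0.40427095 0.41195975 0.15634038]
1.55 [0.4016838  0.41421778 0.15703052]
1.6 [0.40021645 0.41652119 0.15817321]
[  6.82 -10.97   9.23] 96.76560355103102
```

```bash
python3 -m crank '[{"delta_pos":[2,-2.5,2],"turn":0,"jaw":-1},{"delta_pos":[4,-5,4.2],"turn":0,"jaw":-1},{"delta_pos":[5.5,-8,6.7],"turn":0,"jaw":-1},{"delta_pos":[6.8,-11,9.2],"turn":0,"jaw":-1},{"delta_pos":[6.8,-11,9.2],"turn":0,"jaw":-1}]'
python3 - <<'E'
from h import *
for i in range(2):
    c=cal('wrist'); im=snap('wrist','w2.png')
s,M=st(); print(s['time_s'],s['eef_pos'],s['q'].round(2)); T=np.array([.5047,.3183,.027]); print((M.T@(T-s['eef_pos'])*100).round(2), np.degrees(np.arctan2(M[1,1],M[0,1])))
for f in(finder.find_in,finder.place_of):
  for r in f('spatula_blade','wrist')[:2]: print(r['score'],c2w(c,r['point']).round(4),proj(c,c2w(c,r['point'])))
E
```

```text
time_s: 2.1
eef_pos: [0.5051, 0.3191, 0.0901]
tool_rot: [0.705, -0.043, 0.706, 0.042]
force: [-1.3, -0.2, -0.5]
finger_gap: 0.0867
2.2 [0.50350911 0.32182169 0.0915702 ] [ 0.44  0.28  1.71  0.    1.15 -1.26]
[ 6.46 -0.37  0.08] 96.99899400015971
0.79 [0.5264 0.3231 0.0479] [[320.30562777 301.54267648]]
0.98 [0.5392 0.3275 0.0464] [[325.18658551 320.54147865]]
```

View pics/w2.png

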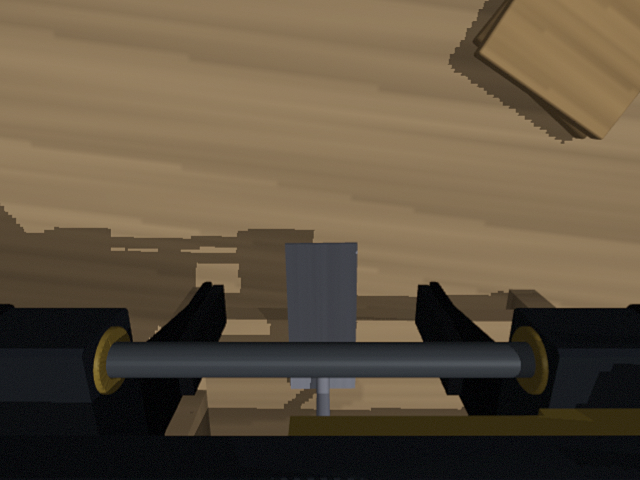

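The wrist view shows the steel blade centred between the fingers (x 286–357 px, front edge at row 243). The square blanks are clear at the top right.

```bash
python3 - <<'E'
from h import *
c=cal('wrist'); p=ray(c,[(286,243),(357,242),(290,388),(356,388)],.0475); print(p.round(4))
s,M=st(); f=(p[0]+p[1])/2; d=-np.array([np.cos(np.radians(7.1)),np.sin(np.radians(7.1)),0])
T=f-d*.0175; T[2]=.027; print(f,T,(M.T@(T-s['eef_pos'])*100).round(2)); e=ray(c,[(190,320),(520,314)],.045);print(e)
E
```

```text
[[0.4929 0.3019 0.0475]
 [0.4874 0.3411 0.0475]
 [0.5889 0.3138 0.0475]
 [0.5838 0.3552 0.0475]]
[0.49014966 0.32151617 0.0475    ] [0.50751547 0.3236792  0.027     ] [6.53 0.03 0.44]
[[0.54952735 0.24922804 0.045     ]
 [0.52127154 0.44534037 0.045     ]]
```

```bash
python3 -m crank '[{"delta_pos":[2,0,0.4],"turn":0,"jaw":-1},{"delta_pos":[4.5,0,0.4],"turn":0,"jaw":-1},{"delta_pos":[6.4,0,0.4],"turn":0,"jaw":-1},{"delta_pos":[6.4,0,0.4],"turn":0,"jaw":-0.5},{"delta_pos":[6.4,0,0.4],"turn":0,"jaw":0.5}]' 60
python3 -m crank '[{"delta_pos":[0,0,0],"turn":0,"jaw":1},{"delta_pos":[0,0,0],"turn":0,"jaw":1},{"delta_pos":[0,0,0],"turn":0,"jaw":1},{"delta_pos":[0,0,0],"turn":0,"jaw":1},{"delta_pos":[0,0,0],"turn":0,"jaw":1}]' 60
python3 - <<'E'
from h import *
im=snap('wrist','w3.png')
s,M=st(); print(s['time_s'],s['eef_pos'],s['force'],s['finger_gap'])
E
```

```text
time_s: 2.8
eef_pos: [0.5071, 0.3229, 0.0282]
tool_rot: [0.706, -0.044, 0.706, 0.044]
force: [-0.4, 0.3, -0.8]
finger_gap: 0.0775
time_s: 3.3
eef_pos: [0.5079, 0.3217, 0.0278]
tool_rot: [0.706, -0.043, 0.706, 0.044]
force: [0.9, 0.9, 1.3]
finger_gap: 0.0389
3.35 [0.5078543  0.32177146 0.02776145] [0.68260557 0.52517585 0.4742266 ] 0.03733985990115486
```

View pics/w3.png

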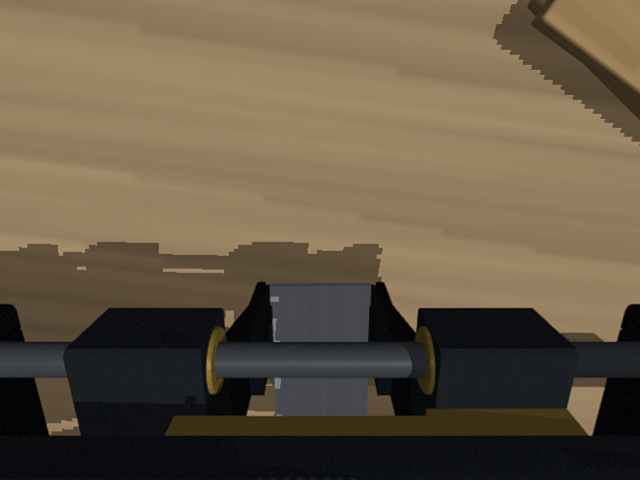

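```bash
python3 -m crank '[{"delta_pos":[-0.3,0,-0.5],"turn":0,"jaw":1},{"delta_pos":[-0.3,0,-2],"turn":0,"jaw":1},{"delta_pos":[-0.3,0,-4],"turn":0,"jaw":1},{"delta_pos":[-0.3,0,-6],"turn":0,"jaw":1},{"delta_pos":[-0.5,0,-8],"turn":0,"jaw":1}]' 60
python3 - <<'E'
from h import *
im=snap('wrist','w4.png'); im=snap('scene','s4.png')
s,M=st(); print(s['time_s'],s['eef_pos'],s['force'],s['wrist_torque'],s['finger_gap'])
a=cv2.imread('pics/s4.png')[120:270,310:510]; b=cv2.imread('pics/w4.png')
cv2.imwrite('pics/m4.png',np.vstack([cv2.resize(a,(480,300)),cv2.resize(b,(480,300))]))
E
```

```text
time_s: 3.85
eef_pos: [0.4266, 0.3113, 0.0319]
tool_rot: [0.705, -0.044, 0.706, 0.043]
force: [0.7, -0.7, -1.2]
finger_gap: 0.0371
3.95 [0.42507451 0.31119144 0.03173705] [-0.24904456  0.44311199 -1.43375394] [-0.01397377  0.13032861  0.03148426] 0.037564505585818996
```

View pics/m4.png

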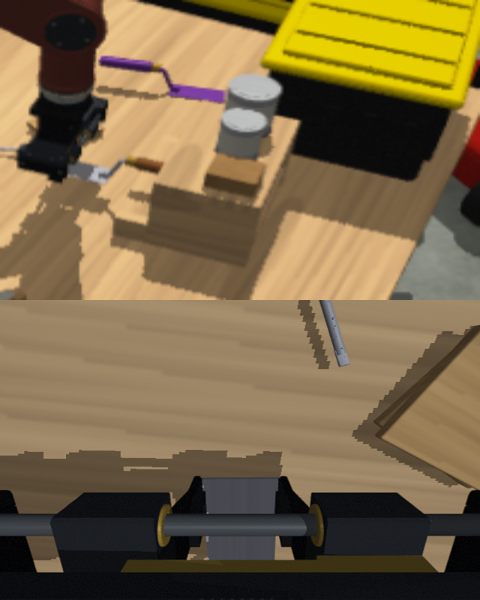

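```bash
python3 -m crank '[{"delta_pos":[-0.5,0,-2],"turn":0,"jaw":1},{"delta_pos":[-1,0,-4.5],"turn":0,"jaw":1},{"delta_pos":[-1.5,-0.5,-7],"turn":0,"jaw":1},{"delta_pos":[-2,-1,-9.5],"turn":0,"jaw":1},{"delta_pos":[-2.5,-1,-11.5],"turn":0,"jaw":1}]' 60
python3 - <<'E'
from h import *
im=snap('scene','s5.png')
s,M=st(); print(s['time_s'],s['eef_pos'],s['q'].round(2),s['force'],s['wrist_torque'],s['finger_gap'])
a=cv2.imread('pics/s5.png')[120:270,280:480]
cv2.imwrite('pics/m5.png',cv2.resize(a,(800,600)))
E
```

```text
time_s: 4.45
eef_pos: [0.3145, 0.2872, 0.0575]
tool_rot: [0.706, -0.044, 0.706, 0.043]
force: [-0.3, -0.1, -1.3]
finger_gap: 0.0374
4.5 [0.31206972 0.2870338  0.05754674] [ 0.56 -0.07  2.17  0.    1.04 -1.14] [ 0.15874309  2.17667261 -2.7318612 ] [0.16433849 0.15442747 0.00453671] 0.03746635124986053
```

View pics/m5.png

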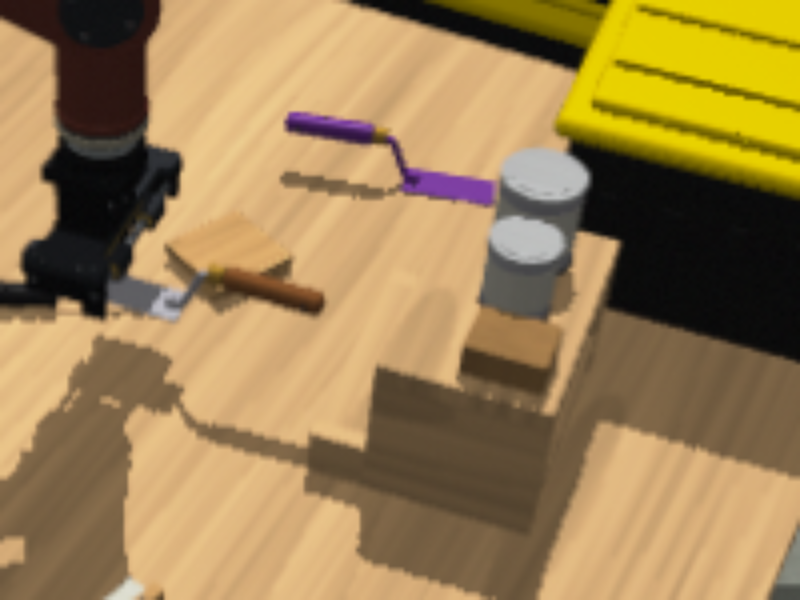

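```bash
python3 -m crank '[{"delta_pos":[0,-3,0.5],"turn":-4,"jaw":1},{"delta_pos":[0,-6.5,1],"turn":-11,"jaw":1},{"delta_pos":[0,-10,2],"turn":-18,"jaw":1},{"delta_pos":[0,-13.5,3],"turn":-26,"jaw":1},{"delta_pos":[0,-17,4],"turn":-34,"jaw":1}]' 60
python3 - <<'E'
from h import *
s,M=st(); print(s['time_s'],s['eef_pos'],s['q'].round(2),s['finger_gap'])
T=np.array([.387,.083,.0575]);print((M.T@(T-s['eef_pos'])*100).round(2), np.degrees(np.arctan2(M[1,1],M[0,1])))
E
```

```text
time_s: 5.0
eef_pos: [0.3761, 0.1261, 0.058]
tool_rot: [0.664, -0.245, 0.663, 0.245]
force: [0.5, 0.2, -1.0]
finger_gap: 0.037
5.0 [0.37610385 0.12612284 0.05799832] [ 0.12 -0.15  2.24 -0.    1.05 -2.15] 0.037038982725859496
[ 0.05 -3.98 -1.98] 130.55538255592248
```

```bash
python3 -m crank '[{"delta_pos":[0,-1,-0.6],"turn":-5,"jaw":1},{"delta_pos":[0.5,-2,-1.2],"turn":-10,"jaw":1},{"delta_pos":[1.5,-2.4,-2],"turn":-14.5,"jaw":1},{"delta_pos":[2.5,-2.4,-2.4],"turn":-14.5,"jaw":1},{"delta_pos":[3.3,-2.4,-2.4],"turn":-14.5,"jaw":1}]' 60
python3 - <<'E'
from h import *
c=cal('wrist');im=snap('scene','s6.png'); snap('wrist','w6.png')
s,M=st(); print(s['time_s'],s['eef_pos'],s['q'].round(2),s['force'],s['wrist_torque'],s['finger_gap'],np.degrees(np.arctan2(M[1,1],M[0,1])))
a=cv2.imread('pics/s6.png')[150:300,220:420]; b=cv2.imread('pics/w6.png')
cv2.imwrite('pics/m6.png',np.hstack([cv2.resize(a,(400,300)),cv2.resize(b,(400,300))]))
E
```

```text
time_s: 5.5
eef_pos: [0.3716, 0.0934, 0.0237]
tool_rot: [0.628, -0.324, 0.629, 0.324]
force: [0.4, 0.1, -1.1]
finger_gap: 0.037
5.6 [0.37087403 0.09383611 0.02329161] [ 0.04 -0.11  2.29  0.    0.97 -2.48] [-0.23453953 -0.06708868 -2.11946398] [ 0.08118047  0.15192813 -0.00138158] 0.037620932756812414 144.64129319848422
```

View pics/m6.png

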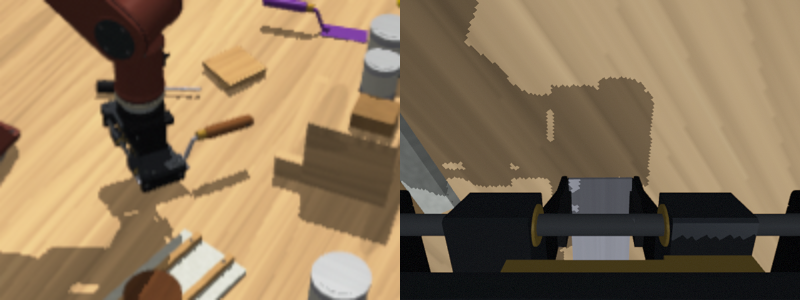

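```bash
python3 -m crank '[{"delta_pos":[0.5,0,0],"turn":0,"jaw":1},{"delta_pos":[1,0,0],"turn":0,"jaw":1},{"delta_pos":[1.5,0,0],"turn":0,"jaw":1},{"delta_pos":[1.9,0,0],"turn":0,"jaw":1},{"delta_pos":[2.0,0,0],"turn":0,"jaw":1}]' 60
python3 - <<'E'
from h import *
im=snap('scene','s7.png'); im=snap('wrist','w7.png')
s,M=st(); print(s['time_s'],s['eef_pos'],s['force'],s['wrist_torque'],s['finger_gap'])
a=cv2.imread('pics/s7.png')[170:270,260:400]; b=cv2.imread('pics/w7.png')
cv2.imwrite('pics/m7.png',cv2.resize(a,(800,571),interpolation=cv2.INTER_CUBIC))
E
```

```text
time_s: 6.1
eef_pos: [0.3714, 0.0938, 0.0039]
tool_rot: [0.628, -0.325, 0.628, 0.325]
force: [-0.3, -0.2, -1.1]
finger_gap: 0.0375
6.2 [0.37163959 0.09374741 0.00428903] [-0.36089471  0.13738443 -1.96346548] [-0.00242114  0.07971651 -0.02295104] 0.03732748073292333
```

View pics/m7.png

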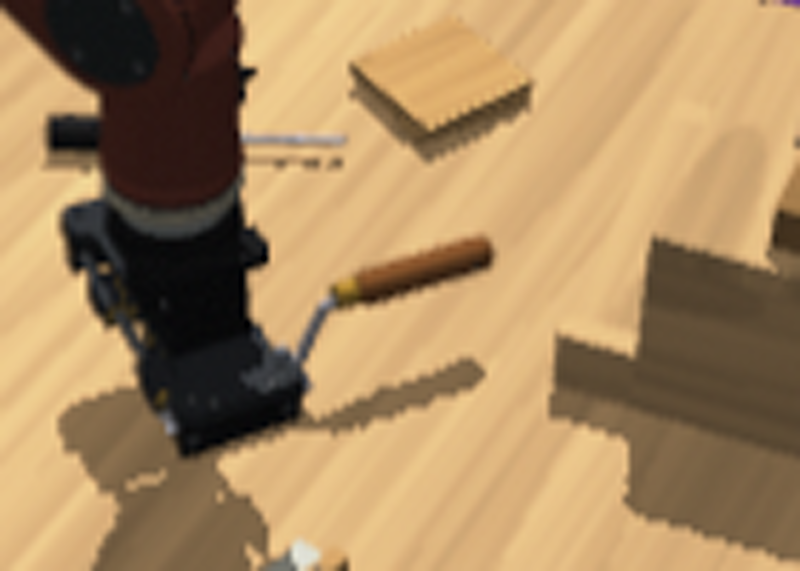

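The spatula is held level and clear of the bench, with its handle at crop px (415,268). Next I'll lower the last few millimetres, ease the grip so the heel of the blade comes down first, then let go.

```bash
python3 -m crank '[{"delta_pos":[0.15,0,0],"turn":0,"jaw":1},{"delta_pos":[0.25,0,0],"turn":0,"jaw":1},{"delta_pos":[0.25,0,0],"turn":0,"jaw":1},{"delta_pos":[0.25,0,0],"turn":0,"jaw":1},{"delta_pos":[0.25,0,0],"turn":0,"jaw":1}]' 3
python3 - <<'E'
from h import *
im=snap('scene','s8.png'); im=snap('wrist','w8.png')
s,M=st(); print(s['time_s'],s['eef_pos'],s['force'],s['wrist_torque'],s['finger_gap'])
a=cv2.imread('pics/s8.png')[170:270,260:400]; b=cv2.imread('pics/w8.png')
cv2.imwrite('pics/m8.png',np.hstack([cv2.resize(a,(400,285)),cv2.resize(b,(400,285))]))
E
```

```text
time_s: 6.7
eef_pos: [0.3721, 0.0937, 0.0022]
tool_rot: [0.628, -0.325, 0.628, 0.325]
force: [-0.6, -1.0, 0.9]
finger_gap: 0.0397
6.8 [0.37203453 0.0937061  0.00212052] [ 1.43102173 -1.40533097  0.06892055] [-0.06490326  0.02337983 -0.06448407] 0.039928368891060655
```

View pics/m8.png

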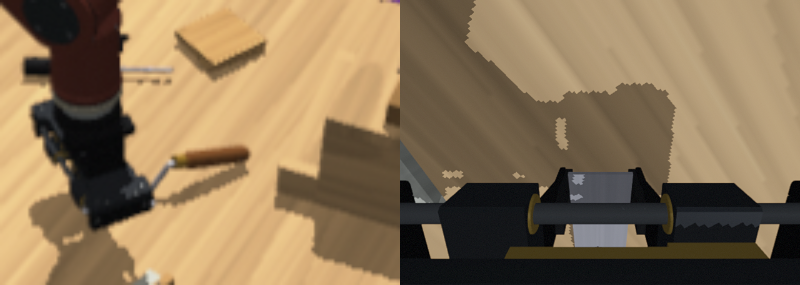

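The eased grip let the heel settle, with the handle lower and its shadow now touching it. I'll open now, then go straight up.

```bash
python3 -m crank '[{"delta_pos":[0,0,0],"turn":0,"jaw":0},{"delta_pos":[0,0,0],"turn":0,"jaw":-0.1},{"delta_pos":[0,0,0],"turn":0,"jaw":-0.3},{"delta_pos":[0,0,0],"turn":0,"jaw":-0.6},{"delta_pos":[0,0,0],"turn":0,"jaw":-1}]' 10
python3 -m crank '[{"delta_pos":[0,0,0],"turn":0,"jaw":-1},{"delta_pos":[-2,0,0],"turn":0,"jaw":-1},{"delta_pos":[-6,0,0],"turn":0,"jaw":-1},{"delta_pos":[-10,0,0],"turn":0,"jaw":-1},{"delta_pos":[-14,0,0],"turn":0,"jaw":-1}]' 60
python3 - <<'E'
from h import *
c=cal('wrist');im=snap('scene','s9.png'); im=snap('wrist','w9.png');snap('top','t9.png')
s,M=st(); print(s['time_s'],s['eef_pos'],s['q'].round(2),s['force'],s['finger_gap'])
for cam in('scene','top'):
  k=cal(cam)
  for n in('spatula_blade','spatula_grip'):
    for r in finder.place_of(n,cam)[:2]: print(cam,n,round(r['score'],2),c2w(k,r['point']).round(4))
a=cv2.imread('pics/s9.png')[170:270,260:400]; b=cv2.imread('pics/w9.png');t=cv2.imread('pics/t9.png')[180:340,200:400]
cv2.imwrite('pics/m9.png',np.vstack([np.hstack([cv2.resize(a,(400,285)),cv2.resize(b,(400,285))]),np.hstack([cv2.resize(t,(400,315)),np.zeros((315,400,3),np.uint8)])]))
E
```

```text
time_s: 7.3
eef_pos: [0.3718, 0.0937, 0.002]
tool_rot: [0.628, -0.325, 0.628, 0.325]
force: [0.4, 0.1, 0.1]
finger_gap: 0.0644
time_s: 7.8
eef_pos: [0.3713, 0.0937, 0.1433]
tool_rot: [0.628, -0.325, 0.628, 0.325]
force: [1.6, -0.4, -0.6]
finger_gap: 0.0867
7.95 [0.37431943 0.09386077 0.14501761] [ 0.04 -0.33  2.2   0.    1.26 -2.49] [-0.15138821 -0.08193341 -0.94560986] 0.08667287140203325
scene spatula_blade 0.88 [ 0.4963  0.6752 -0.0047]
scene spatula_blade 0.84 [0.3907 0.1154 0.    ]
scene spatula_grip 0.77 [0.3774 0.6463 0.0498]
scene spatula_grip 0.62 [0.458  0.2158 0.0474]
top spatula_blade 0.63 [0.4934 0.6744 0.0018]
top spatula_grip 0.59 [0.376  0.6473 0.051 ]
top spatula_grip 0.51 [0.4546 0.2113 0.0517]
```

View pics/m9.png

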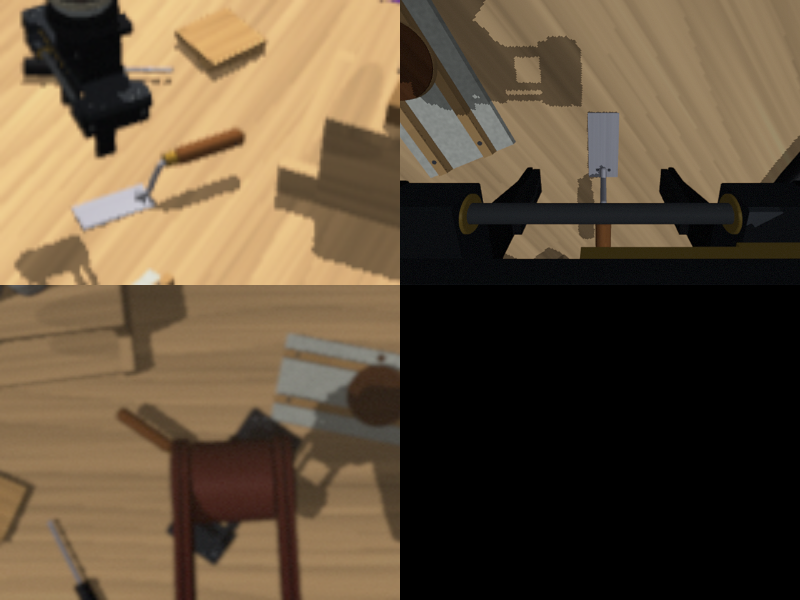

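The spatula rests flat on the bench, free, with the handle in the air (mosaic px 205,145). I'll measure it precisely from the wrist picture.

```bash
python3 - <<'E'
import cv2
b=cv2.imread('pics/w9.png')[170:430,240:420]; cv2.imwrite('pics/c9.png',cv2.resize(b,None,fx=2.3,fy=2.3,interpolation=cv2.INTER_CUBIC))
E
```

```text
(no output)
```

View pics/c9.png

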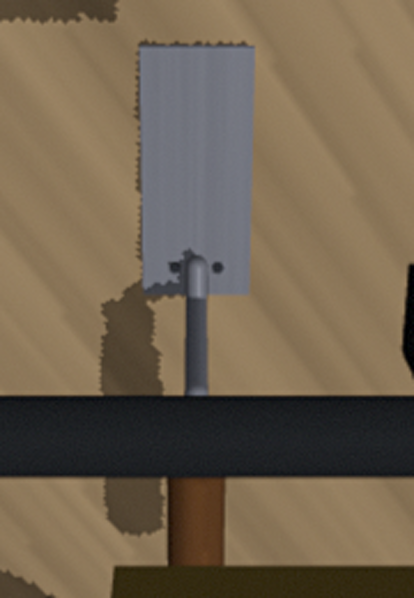

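```bash
python3 - <<'E'
from h import *
c=cal('wrist'); p=ray(c,np.array([(140,46),(254,46),(145,293),(248,294)])/2.3+[240,170],.0025); print(p.round(4))
ctr=p.mean(0); d=(p[0]+p[1]-p[2]-p[3])/2; L=np.linalg.norm(d); d/=L; print(ctr,L,np.degrees(np.arctan2(d[1],d[0])))
T=ctr-d*.088; T[2]=.031
s,M=st(); print(T, np.degrees(np.arctan2(M[1,1],M[0,1])),(M.T@(T-s['eef_pos'])*100).round(2),s['eef_pos'])
h=ray(c,np.array([(168,520),(225,520)])/2.3+[240,170],.055); print(h)
E
```

```text
[[0.3686 0.0641 0.0025]
 [0.3374 0.0862 0.0025]
 [0.4212 0.1391 0.0025]
 [0.3906 0.1613 0.0025]]
[0.37947349 0.1126701  0.0025    ] 0.09179290682702855 -125.1976637800853
[0.4301966  0.18458092 0.031     ] 144.73169758444467 [10.91  0.35 10.89] [0.37053025 0.09366686 0.1403104 ]
[[0.44670423 0.1905142  0.055     ]
 [0.43135208 0.20142888 0.055     ]]
```

```bash
python3 -m crank '[{"delta_pos":[0,0,2.5],"turn":8.5,"jaw":-1},{"delta_pos":[0,0,5],"turn":17,"jaw":-1},{"delta_pos":[0,0,8],"turn":25.5,"jaw":-1},{"delta_pos":[0,0,11],"turn":34,"jaw":-1},{"delta_pos":[0,0,11],"turn":42.5,"jaw":-1}]' 60
python3 -m crank '[{"delta_pos":[0,0,0],"turn":8.5,"jaw":-1},{"delta_pos":[0,0,0],"turn":17,"jaw":-1},{"delta_pos":[0,0,0],"turn":25.5,"jaw":-1},{"delta_pos":[0,0,0],"turn":34,"jaw":-1},{"delta_pos":[0,0,0],"turn":42.5,"jaw":-1}]' 60
python3 -m crank '[{"delta_pos":[0,0,0],"turn":8.5,"jaw":-1},{"delta_pos":[0,0,0],"turn":17,"jaw":-1},{"delta_pos":[0,0,0],"turn":25.5,"jaw":-1},{"delta_pos":[0,0,0],"turn":34,"jaw":-1},{"delta_pos":[0,0,0],"turn":42.5,"jaw":-1}]' 60
python3 -m crank '[{"delta_pos":[0,0,0],"turn":8.5,"jaw":-1},{"delta_pos":[0,0,0],"turn":17,"jaw":-1},{"delta_pos":[0,0,0],"turn":25.5,"jaw":-1},{"delta_pos":[0,0,0],"turn":34,"jaw":-1},{"delta_pos":[0,0,0],"turn":42.5,"jaw":-1}]' 60
python3 - <<'E'
from h import *
for i in range(2): snap('wrist','w10.png'); s,M=st(); c=cal('wrist');print(s['eef_pos'],c['origin'])
print(s['time_s'],s['q'].round(2),np.degrees(np.arctan2(M[1,1],M[0,1])))
for n in('spatula_blade','spatula_grip'):
    for r in finder.place_of(n,'wrist')[:2]: print(n,round(r['score'],2),c2w(c,r['point']).round(4))
E
```

```text
time_s: 8.65
eef_pos: [0.4357, 0.1854, 0.1401]
tool_rot: [0.702, -0.074, 0.704, 0.074]
force: [-0.2, -0.4, 0.4]
finger_gap: 0.087
time_s: 9.15
eef_pos: [0.434, 0.1832, 0.1398]
tool_rot: [0.681, 0.186, 0.683, -0.187]
force: [-0.1, -1.1, -0.1]
finger_gap: 0.0874
time_s: 9.65
eef_pos: [0.434, 0.1832, 0.1399]
tool_rot: [0.567, 0.42, 0.569, -0.422]
force: [-0.0, 0.9, -1.0]
finger_gap: 0.0868
time_s: 10.15
eef_pos: [0.434, 0.1832, 0.1399]
tool_rot: [-0.376, -0.597, -0.377, 0.6]
force: [0.4, -0.5, 0.2]
finger_gap: 0.087
[0.43407753 0.18318423 0.13992129] [0.47204115 0.25836259 0.30332957]
[0.43416583 0.18324069 0.14010107] [0.47115074 0.25882227 0.30351041]
10.25 [ 0.23 -0.07  2.    0.    1.22  0.67] -25.347911475509317
spatula_blade 0.69 [ 0.3894  0.1135 -0.001 ]
spatula_grip 0.97 [0.4618 0.2128 0.0528]
```

View pics/w10.png

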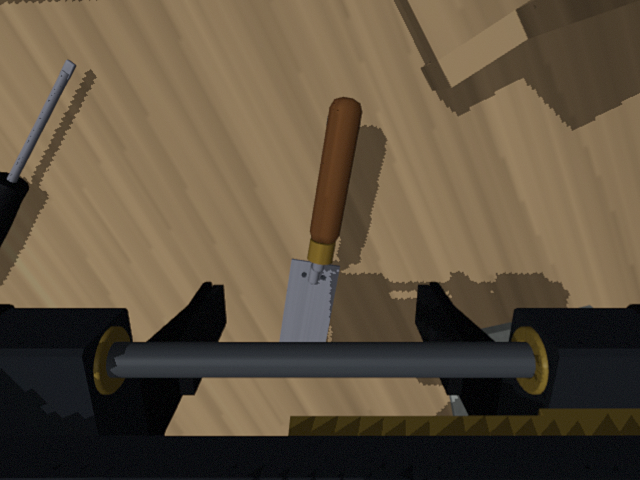

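```bash
python3 - <<'E'
from h import *
c=cal('wrist'); p=ray(c,[(345,100),(323,245),(319,262)],.060); print(p.round(4)); d=p[1]-p[0]; d/=np.linalg.norm(d)
print(np.degrees(np.arctan2(d[1],d[0])),np.linalg.norm(p[1]-p[0]),np.linalg.norm(p[2]-p[0]))
s,M=st()
for T in (p[1]-d*.018,):
    T[2]=.031; print(T,(M.T@(T-s['eef_pos'])*100).round(2))
E
```

```text
[[0.4862 0.2583 0.06  ]
 [0.4367 0.1825 0.06  ]
 [0.4293 0.1728 0.06  ]]
-123.14008032215142 0.09054781857502203 0.10271713141168241
[0.44654184 0.19756678 0.031     ] [10.96  0.51 -1.82]
```

```bash
python3 -m crank '[{"delta_pos":[1,0.4,-1.3],"turn":6,"jaw":-1},{"delta_pos":[4,0.4,-1.3],"turn":9.5,"jaw":-1},{"delta_pos":[7.5,0.4,-1.3],"turn":9.5,"jaw":-1},{"delta_pos":[10.9,0.4,-1.3],"turn":9.5,"jaw":-1},{"delta_pos":[10.9,0.4,-1.3],"turn":9.5,"jaw":-0.5}]' 20
python3 -m crank '[{"delta_pos":[0,0,0],"turn":0,"jaw":0},{"delta_pos":[0,0,0],"turn":0,"jaw":0.5},{"delta_pos":[0,0,0],"turn":0,"jaw":1},{"delta_pos":[0,0,0],"turn":0,"jaw":1},{"delta_pos":[0,0,0],"turn":0,"jaw":1}]' 20
python3 -m crank '[{"delta_pos":[0,0,0],"turn":0,"jaw":1},{"delta_pos":[0,0,0],"turn":0,"jaw":1},{"delta_pos":[0,0,0],"turn":0,"jaw":1},{"delta_pos":[0,0,0],"turn":0,"jaw":1},{"delta_pos":[0,0,0],"turn":0,"jaw":1}]' 60
python3 - <<'E'
from h import *
snap('wrist','w11.png');snap('scene','s11.png'); s,M=st()
print(s['time_s'],s['eef_pos'],s['q'].round(2),np.degrees(np.arctan2(M[1,1],M[0,1])),s['finger_gap'],s['force'])
a=cv2.imread('pics/s11.png')[170:270,260:400]; b=cv2.imread('pics/w11.png')
cv2.imwrite('pics/m11.png',np.hstack([cv2.resize(a,(400,285)),cv2.resize(b,(400,285))]))
E
```

```text
time_s: 10.85
eef_pos: [0.4396, 0.1923, 0.0279]
tool_rot: [-0.328, -0.622, -0.33, 0.63]
force: [-1.9, 0.2, -0.2]
finger_gap: 0.0837
time_s: 11.35
eef_pos: [0.4453, 0.1938, 0.034]
tool_rot: [0.328, 0.627, 0.328, -0.626]
force: [0.5, 0.3, -0.5]
finger_gap: 0.0471
time_s: 11.85
eef_pos: [0.4444, 0.1936, 0.0329]
tool_rot: [-0.328, -0.626, -0.328, 0.627]
force: [-0.3, 1.4, 0.9]
finger_gap: 0.0194
11.95 [0.44442194 0.19357076 0.03293536] [0.25 0.12 2.03 0.   0.99 0.85] -34.76736354057504 0.019546252405823885 [ 0.05860176 -0.1169021   0.20288485]
```

View pics/m11.png

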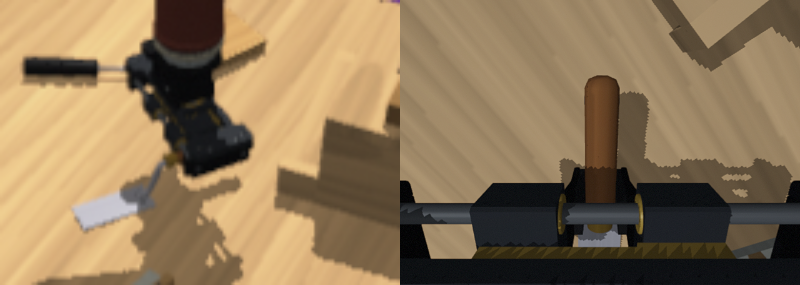

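Held by the handle (gap 19.5 mm). I'll lift, turn into line with the board and go to above the gap behind the coaster.

```bash
python3 -m crank '[{"delta_pos":[-2,0,0],"turn":0,"jaw":1},{"delta_pos":[-4.5,1.5,0.3],"turn":-5,"jaw":1},{"delta_pos":[-6.7,4,0.9],"turn":-10,"jaw":1},{"delta_pos":[-6.7,7,1.6],"turn":-15,"jaw":1},{"delta_pos":[-6.7,10,2.2],"turn":-20,"jaw":1}]' 60
python3 - <<'E'
from h import *
s,M=st(); print(s['time_s'],s['eef_pos'],s['q'].round(2),s['finger_gap'],s['force'],s['wrist_torque'])
T=np.array([.5506,.081,.10]);print((M.T@(T-s['eef_pos'])*100).round(2), np.degrees(np.arctan2(M[1,1],M[0,1])))
E
```

```text
time_s: 12.45
eef_pos: [0.5153, 0.1179, 0.101]
tool_rot: [0.433, 0.56, 0.432, -0.559]
force: [0.1, 0.2, -2.4]
finger_gap: 0.0196
12.45 [0.51531163 0.11787337 0.10097445] [0.08 0.11 1.89 0.   1.14 0.33] 0.019587882762489017 [ 0.05902238  0.16852009 -2.39027835] [-0.02198291  0.08119767 -0.0092402 ]
[0.1  4.34 2.68] -14.521853190175678
```

```bash
python3 -m crank '[{"delta_pos":[0,1.5,1],"turn":-1,"jaw":1},{"delta_pos":[0,3,2],"turn":-2,"jaw":1},{"delta_pos":[0,4.3,2.7],"turn":-3.1,"jaw":1},{"delta_pos":[0,4.3,2.7],"turn":-3.1,"jaw":1},{"delta_pos":[0,4.3,2.7],"turn":-3.1,"jaw":1}]' 60
python3 - <<'E'
from h import *
c=cal('scene');im=snap('scene','s12.png');t=snap('top','t12.png');s,M=st(); print(s['time_s'],s['eef_pos'],s['q'].round(2),s['finger_gap'],s['force'],np.degrees(np.arctan2(M[1,1],M[0,1])))
a=cv2.imread('pics/s12.png')[220:360,220:400]; b=cv2.imread('pics/t12.png')[180:290,290:470]
cv2.imwrite('pics/m12a.png',cv2.resize(a,(771,600),interpolation=cv2.INTER_CUBIC))
cv2.imwrite('pics/m12b.png',cv2.resize(b,(800,489),interpolation=cv2.INTER_CUBIC))
for cam in('scene','top'):
  k=cal(cam)
  for r in finder.place_of('spatula_blade',cam)[:2]: print(cam,round(r['score'],2),c2w(k,r['point']).round(4))
E
```

```text
time_s: 12.95
eef_pos: [0.5482, 0.0815, 0.0995]
tool_rot: [-0.446, -0.548, -0.447, 0.549]
force: [-0.4, -0.4, -0.7]
finger_gap: 0.0195
13.05 [0.54793256 0.08202973 0.09958875] [0.01 0.18 1.82 0.   1.15 0.21] 0.019511804450225944 [-0.60133974 -0.18050922 -0.72311681] -11.66253297025627
scene 0.76 [ 0.5341 -0.014   0.0695]
scene 0.61 [ 0.4961  0.677  -0.0032]
top 0.85 [ 0.5303 -0.0093  0.0659]
top 0.59 [0.4948 0.6773 0.0031]
```

View pics/m12a.png

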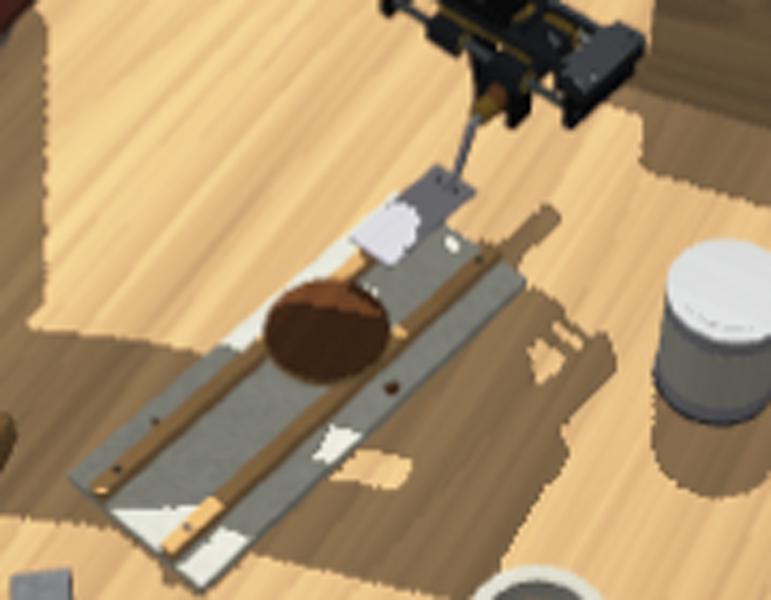

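View pics/m12b.png

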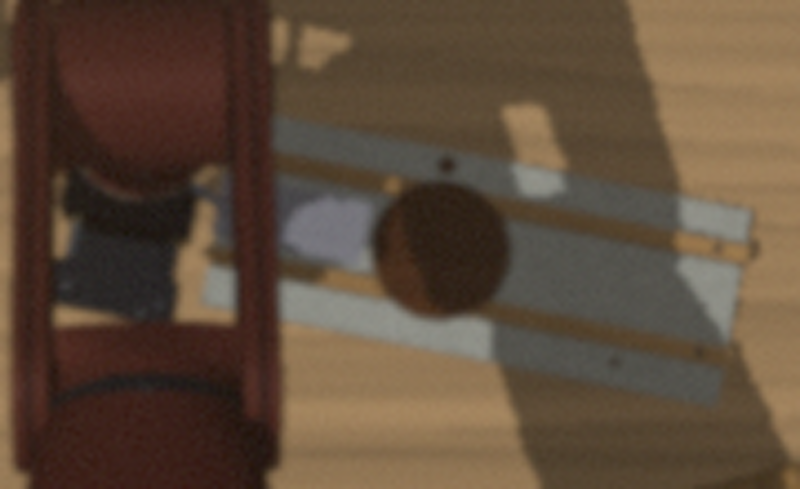

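```bash
cat >> h.py <<'E'
BC=np.array([.5061,-.1398]); BD=np.array([-.1977,-.9803]); BN=np.array([.9803,-.1977])
def bc(p):
    p=np.atleast_2d(p)[:,:2]-BC; return np.c_[p@BD,p@BN]*1000
E
python3 - <<'E'
from h import *
k=cal('top'); O=[290,180]; S=4.444
f=lambda pts,z: ray(k,np.array(pts)/S+O,z)
print('blade front corners s,n',bc(f([(379,199),(369,268)],.069)))
print('coaster L,R,T,B',bc(f([(374,250),(509,250),(441,183),(441,318)],.034)))
print('batten outer/inner far edges (z24) ',bc(f([(760,237),(760,255),(735,340),(735,360)],.024)))
print('battens near x=320', bc(f([(520,200),(520,218),(520,302),(520,320)],.024)))
print('board corners',bc(f([(752,210),(715,405),(204,300)],.010)))
s,M=st();print('tcp',bc(s['eef_pos']))
# draw overlay of model
im=cv2.imread('pics/t12.png')
def line(pts,z,col):
    P=np.array([np.r_[BC+BD*a/1000+BN*b/1000,z] for a,b in pts]); q=(proj(k,P)-O)*S
    return q
b=cv2.resize(im[180:290,290:470],(800,489),interpolation=cv2.INTER_CUBIC)
for n in(-40,-28,28,40):
    q=line([(-170,n),(170,n)],.024,0); cv2.line(b,tuple(int(v) for v in q[0]),tuple(int(v) for v in q[1]),(0,255,0),1)
q=line([(-170,-65),(170,-65),(170,65),(-170,65)],.010,0); cv2.polylines(b,[q.astype(int)],True,(0,0,255),1)
cv2.imwrite('pics/o12.png',b)
E
```

```text
blade front corners s,n [[-74.82283003  15.47335203]
 [-73.03287624 -28.48798143]]
coaster L,R,T,B [[-69.59132872 -12.3712109 ]
 [ 15.27388636   4.26463144]
 [-35.2659185   38.40342496]
 [-19.64087349 -47.03079906]]
batten outer/inner far edges (z24)  [[174.56864107  45.21325812]
 [176.51746281  33.68606377]
 [169.83053723 -23.60760399]
 [172.00637611 -36.29857655]]
battens near x=320 [[ 17.72978989  38.92609908]
 [ 19.79271449  27.41130262]
 [ 29.39923091 -26.08907638]
 [ 31.45365921 -37.50467079]]
board corners [[ 169.51081699   63.90555277]
 [ 167.19120005  -65.96331824]
 [-169.97302436  -62.53034023]]
tcp [[-225.81795857   -2.64403066]]
```

View pics/o12.png

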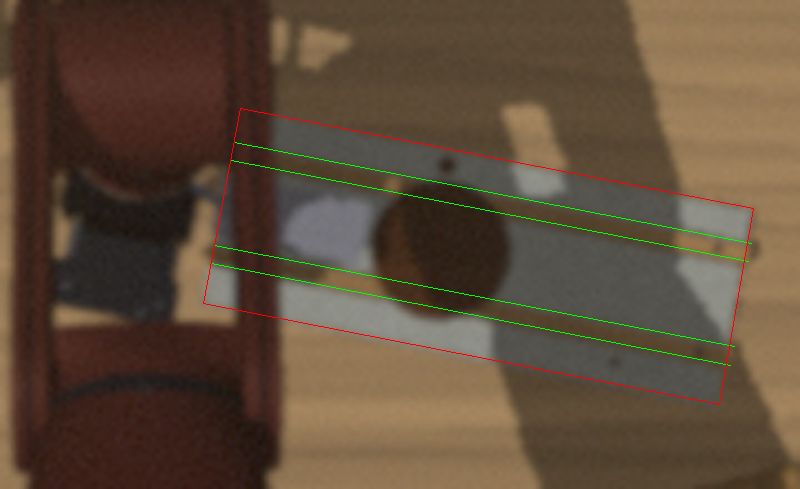

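```bash
python3 -m crank '[{"delta_pos":[0,0.2,-0.6],"turn":0,"jaw":1},{"delta_pos":[0.5,0.4,-1.2],"turn":0,"jaw":1},{"delta_pos":[2,0.4,-1.2],"turn":0,"jaw":1},{"delta_pos":[3.4,0.4,-1.2],"turn":0,"jaw":1},{"delta_pos":[3.4,0.4,-1.2],"turn":0,"jaw":1}]' 60
python3 - <<'E'
from h import *
im=snap('scene','s13.png');t=snap('top','t13.png');s,M=st(); print(s['time_s'],s['eef_pos'],bc(s['eef_pos']))
a=cv2.imread('pics/s13.png')[230:330,250:370]
cv2.imwrite('pics/m13a.png',cv2.resize(a,(720,600),interpolation=cv2.INTER_CUBIC))
b=cv2.imread('pics/t13.png')[200:270,330:430]
cv2.imwrite('pics/m13b.png',cv2.resize(b,(800,560),interpolation=cv2.INTER_CUBIC))
E
```

```text
time_s: 13.65
eef_pos: [0.5523, 0.0923, 0.0622]
tool_rot: [-0.445, -0.546, -0.448, 0.55]
force: [-1.5, -0.6, -2.0]
finger_gap: 0.0197
13.75 [0.55408899 0.09224679 0.0646148 ] [[-236.96288914    1.16795729]]
```

View pics/m13a.png

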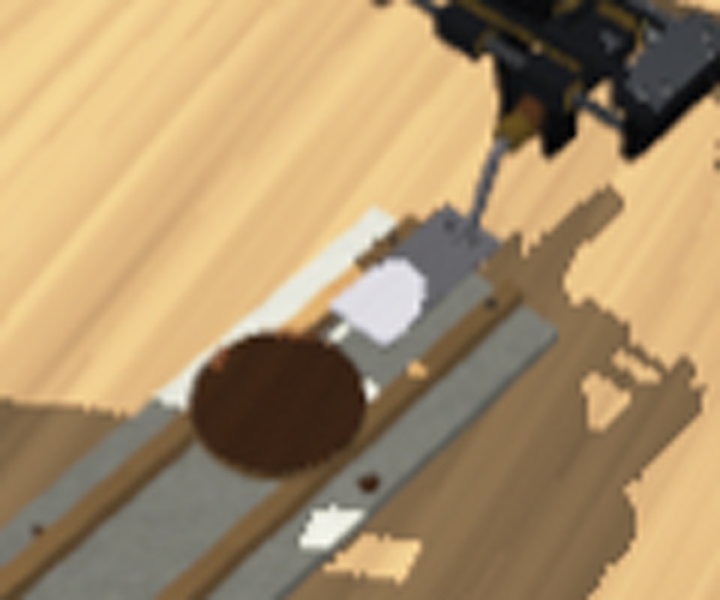

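View pics/m13b.png

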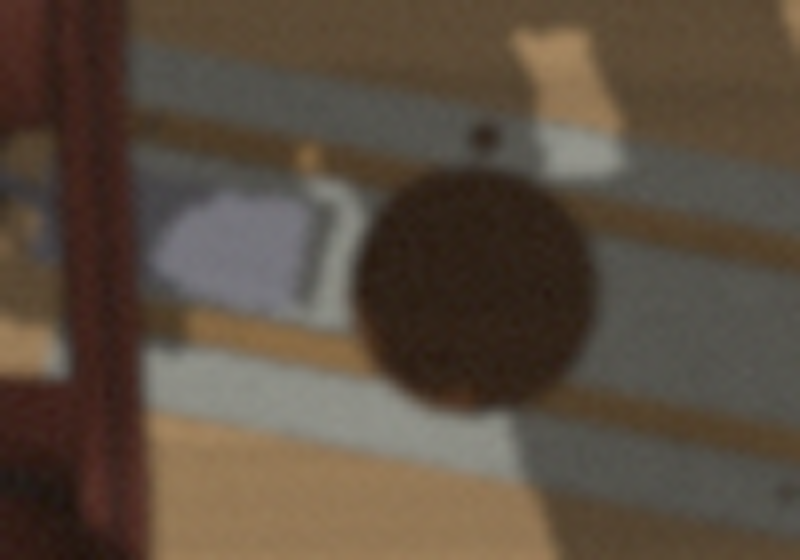

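```bash
python3 - <<'E'
from h import *
k=cal('top'); f=lambda pts,z: bc(ray(k,np.array(pts)/8+[330,200],z)).round(1)
print(f([(314,197),(298,303)],.033)); print('coaster',f([(357,285),(598,285),(477,166),(477,408)],.034))
print('batten inner',f([(145,140),(145,302)],.024))
E
```

```text
[[-89.3  17.8]
 [-88.  -20.6]]
coaster [[-68.6 -10.3]
 [ 15.6   6.2]
 [-34.4  39.8]
 [-18.8 -45.3]]
batten inner [[-152.1   27.7]
 [-141.1  -29.7]]
```

```bash
python3 -m crank '[{"delta_pos":[0.6,0,0],"turn":0,"jaw":1},{"delta_pos":[1.2,0,0],"turn":0,"jaw":1},{"delta_pos":[1.7,0,0],"turn":0,"jaw":1},{"delta_pos":[1.7,0,0],"turn":0,"jaw":1},{"delta_pos":[1.7,0,0],"turn":0,"jaw":1}]' 60
python3 - <<'E'
from h import *
im=snap('scene','s14.png');t=snap('top','t14.png');s,M=st(); print(s['time_s'],s['eef_pos'],bc(s['eef_pos']),s['force'])
a=cv2.imread('pics/s14.png')[230:330,250:370]; b=cv2.imread('pics/t14.png')[200:270,330:430]
cv2.imwrite('pics/m14.png',np.hstack([cv2.resize(a,(400,333),interpolation=cv2.INTER_CUBIC),cv2.resize(b,(400,333),interpolation=cv2.INTER_CUBIC)]))
E
```

```text
time_s: 14.25
eef_pos: [0.555, 0.0923, 0.0488]
tool_rot: [-0.447, -0.548, -0.447, 0.548]
force: [-0.8, -0.1, -0.9]
finger_gap: 0.0196
14.35 [0.55537531 0.09236462 0.04924157] [[-237.33270856    2.40563935]] [-0.18281942 -0.18726861 -1.19513549]
```

View pics/m14.png

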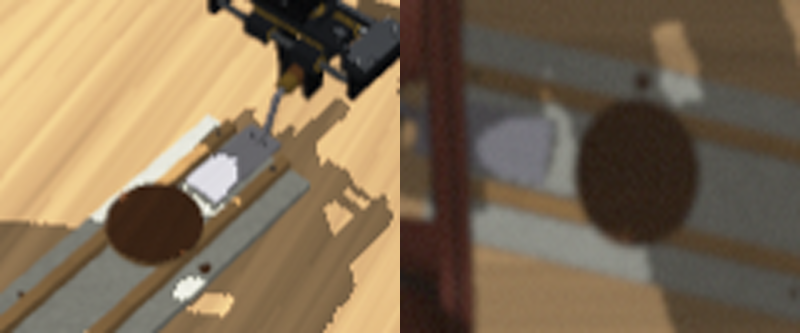

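The blade is down between the battens without contact (its front at px 545,150, right crop). Next I'll slide it under the near rim.

```bash
python3 -m crank '[{"delta_pos":[0,0,0.8],"turn":0,"jaw":1},{"delta_pos":[0,0,1.6],"turn":0,"jaw":1},{"delta_pos":[0,0,2.4],"turn":0,"jaw":1},{"delta_pos":[0,0,3.3],"turn":0,"jaw":1},{"delta_pos":[0,0,3.3],"turn":0,"jaw":1}]' 60
python3 - <<'E'
from h import *
im=snap('scene','s15.png');t=snap('top','t15.png');s,M=st(); print(s['time_s'],s['eef_pos'],bc(s['eef_pos']),s['force'])
a=cv2.imread('pics/s15.png')[230:330,250:370]; b=cv2.imread('pics/t15.png')[200:270,330:430]
cv2.imwrite('pics/m15.png',np.hstack([cv2.resize(a,(400,333),interpolation=cv2.INTER_CUBIC),cv2.resize(b,(400,333),interpolation=cv2.INTER_CUBIC)]))
k=cal('top')
for r in finder.place_of('coaster_center','top')[:1]: print(bc(c2w(k,r['point'])),c2w(k,r['point']))
E
```

```text
time_s: 14.85
eef_pos: [0.5482, 0.0586, 0.049]
tool_rot: [-0.446, -0.548, -0.446, 0.549]
force: [0.3, 0.0, -1.6]
finger_gap: 0.0193
14.95 [0.54847387 0.05963762 0.04905509] [[-203.8860151     2.11028472]] [-0.10196314  0.24855575 -0.23917399]
[[-30.34511113  -2.92657086]] [ 0.50923008 -0.10947633  0.02695318]
```

View pics/m15.png

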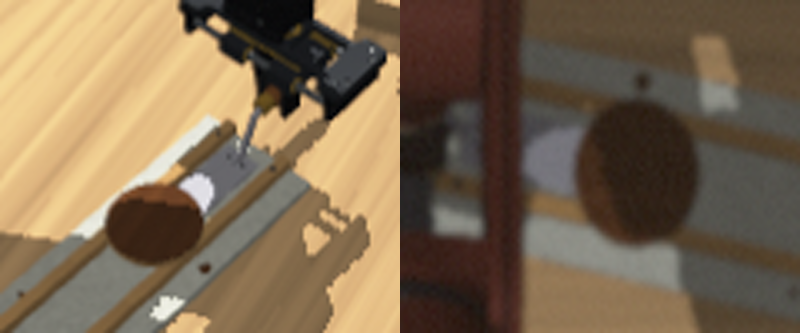

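```bash
python3 -m crank '[{"delta_pos":[-0.5,0,0],"turn":0,"jaw":1},{"delta_pos":[-1.0,0,0.03],"turn":0,"jaw":1},{"delta_pos":[-1.6,0,0.1],"turn":0,"jaw":1},{"delta_pos":[-2.2,0,0.22],"turn":0,"jaw":1},{"delta_pos":[-2.8,0,0.42],"turn":0,"jaw":1}]' 60
python3 - <<'E'
from h import *
im=snap('scene','s16.png');t=snap('top','t16.png');s,M=st(); print(s['time_s'],s['eef_pos'],bc(s['eef_pos']),s['force'])
a=cv2.imread('pics/s16.png')[230:330,250:370]; b=cv2.imread('pics/t16.png')[200:270,330:430]
cv2.imwrite('pics/m16.png',np.hstack([cv2.resize(a,(400,333),interpolation=cv2.INTER_CUBIC),cv2.resize(b,(400,333),interpolation=cv2.INTER_CUBIC)]))
E
```

```text
time_s: 15.5
eef_pos: [0.5478, 0.056, 0.0778]
tool_rot: [0.447, 0.548, 0.447, -0.548]
force: [-0.9, -0.1, -1.6]
finger_gap: 0.0194
15.6 [0.54855175 0.05570319 0.07840896] [[-200.04448801    2.96446757]] [-0.46440025  0.48955408 -1.84349222]
```

View pics/m16.png

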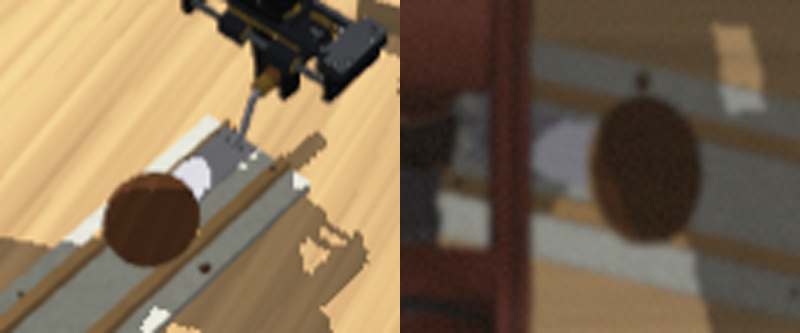

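The near rim is rising on the blade and the far rim stays put. I'll continue along the arc.

```bash
python3 -m crank '[{"delta_pos":[-0.55,0,0.22],"turn":0,"jaw":1},{"delta_pos":[-1.05,0,0.48],"turn":0,"jaw":1},{"delta_pos":[-1.5,0,0.78],"turn":0,"jaw":1},{"delta_pos":[-1.9,0,1.1],"turn":0,"jaw":1},{"delta_pos":[-2.3,0,1.45],"turn":0,"jaw":1}]' 60
python3 - <<'E'
from h import *
im=snap('scene','s17.png');t=snap('top','t17.png');s,M=st(); print(s['time_s'],s['eef_pos'],bc(s['eef_pos']),s['force'])
a=cv2.imread('pics/s17.png')[230:330,250:370]; b=cv2.imread('pics/t17.png')[200:270,330:430]
cv2.imwrite('pics/m17.png',np.hstack([cv2.resize(a,(400,333),interpolation=cv2.INTER_CUBIC),cv2.resize(b,(400,333),interpolation=cv2.INTER_CUBIC)]))
E
```

```text
time_s: 16.1
eef_pos: [0.5446, 0.0414, 0.1004]
tool_rot: [0.447, 0.548, 0.447, -0.548]
force: [0.1, -0.4, -0.9]
finger_gap: 0.0198
16.2 [0.54512959 0.04118758 0.10078202] [[-185.13827779    2.47945709]] [ 0.99009904 -0.13432716 -1.08011353]
```

View pics/m17.png

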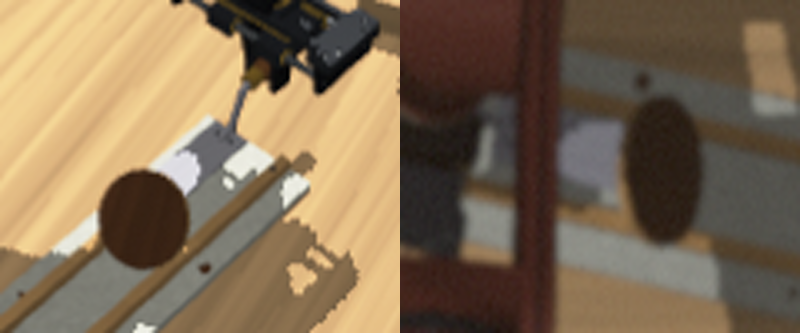

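```bash
python3 -m crank '[{"delta_pos":[-0.37,0,0.42],"turn":0,"jaw":1},{"delta_pos":[-0.71,0,0.86],"turn":0,"jaw":1},{"delta_pos":[-1.01,0,1.33],"turn":0,"jaw":1},{"delta_pos":[-1.27,0,1.82],"turn":0,"jaw":1},{"delta_pos":[-1.48,0,2.34],"turn":0,"jaw":1}]' 60
python3 - <<'E'
from h import *
im=snap('scene','s18.png');t=snap('top','t18.png');s,M=st(); print(s['time_s'],s['eef_pos'],bc(s['eef_pos']),s['force'])
a=cv2.imread('pics/s18.png')[230:330,250:370]; b=cv2.imread('pics/t18.png')[200:270,330:430]
cv2.imwrite('pics/m18.png',np.hstack([cv2.resize(a,(400,333),interpolation=cv2.INTER_CUBIC),cv2.resize(b,(400,333),interpolation=cv2.INTER_CUBIC)]))
E
```

```text
time_s: 16.7
eef_pos: [0.5399, 0.0184, 0.1151]
tool_rot: [0.447, 0.548, 0.447, -0.548]
force: [0.1, -0.5, -0.8]
finger_gap: 0.0193
16.8 [0.54011424 0.01803209 0.11522752] [[-161.44741631    2.14075776]] [ 0.67460215  0.26462259 -0.80249537]
```

View pics/m18.png

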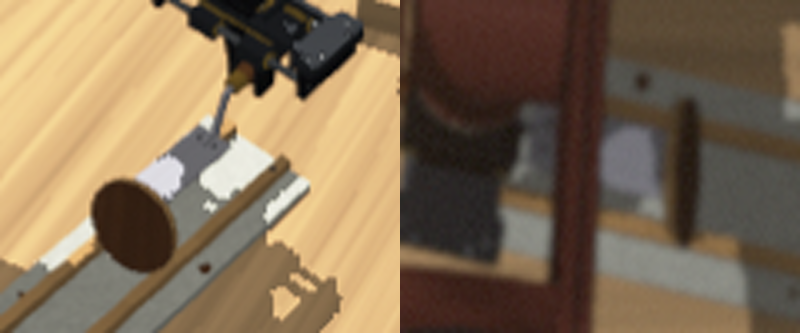

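```bash
python3 -m crank '[{"delta_pos":[-0.15,0,0.4],"turn":0,"jaw":1},{"delta_pos":[-0.25,0,0.8],"turn":0,"jaw":1},{"delta_pos":[-0.3,0,1.2],"turn":0,"jaw":1},{"delta_pos":[-0.3,0,1.6],"turn":0,"jaw":1},{"delta_pos":[-0.3,0,2.0],"turn":0,"jaw":1}]' 60
python3 - <<'E'
from h import *
im=snap('scene','s19.png');t=snap('top','t19.png');s,M=st(); print(s['time_s'],s['eef_pos'],bc(s['eef_pos']),s['force'])
a=cv2.imread('pics/s19.png')[230:330,250:370]; b=cv2.imread('pics/t19.png')[200:270,330:430]
cv2.imwrite('pics/m19.png',np.hstack([cv2.resize(a,(400,333),interpolation=cv2.INTER_CUBIC),cv2.resize(b,(400,333),interpolation=cv2.INTER_CUBIC)]))
E
```

```text
time_s: 17.3
eef_pos: [0.5358, -0.0011, 0.1177]
tool_rot: [-0.447, -0.548, -0.447, 0.548]
force: [-0.2, -0.6, -1.3]
finger_gap: 0.0194
17.4 [ 0.53575813 -0.0012996   0.1176981 ] [[-141.63535232    1.69233892]] [-0.31058748  0.66013686 -1.24722649]
```

View pics/m19.png

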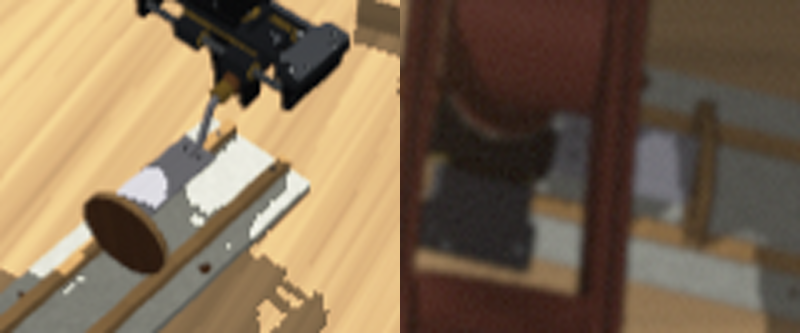

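The coaster stands nearly upright, its rim set in the gap. I'll nudge it gently past the balance point.

```bash
python3 -m crank '[{"delta_pos":[0,0,0.25],"turn":0,"jaw":1},{"delta_pos":[0,0,0.5],"turn":0,"jaw":1},{"delta_pos":[0,0,0.75],"turn":0,"jaw":1},{"delta_pos":[0,0,1.0],"turn":0,"jaw":1},{"delta_pos":[0,0,1.2],"turn":0,"jaw":1}]' 60
python3 - <<'E'
from h import *
im=snap('scene','s20.png');t=snap('top','t20.png');s,M=st(); print(s['time_s'],s['eef_pos'],bc(s['eef_pos']),s['force'])
a=cv2.imread('pics/s20.png')[230:330,250:370]; b=cv2.imread('pics/t20.png')[200:270,330:430]
cv2.imwrite('pics/m20.png',np.hstack([cv2.resize(a,(400,333),interpolation=cv2.INTER_CUBIC),cv2.resize(b,(400,333),interpolation=cv2.INTER_CUBIC)]))
E
```

```text
time_s: 17.9
eef_pos: [0.5334, -0.0127, 0.1178]
tool_rot: [-0.447, -0.548, -0.447, 0.548]
force: [-0.3, 0.2, -1.5]
finger_gap: 0.0195
18.0 [ 0.53345904 -0.0127835   0.11781332] [[-129.92316063    1.70890527]] [ 0.49493931  0.0939973  -0.31941384]
```

View pics/m20.png

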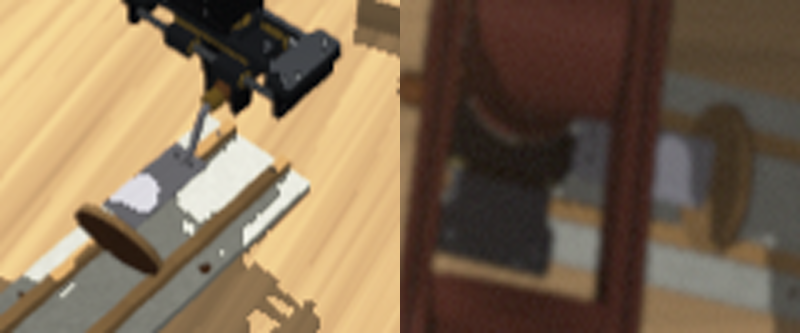

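```bash
python3 - <<'E'
from h import *
im=snap('scene','s21.png');im=snap('scene','s21.png');t=snap('top','t21.png');s,M=st(); print(s['time_s'],s['force'])
a=cv2.imread('pics/s21.png')[230:330,250:370]; b=cv2.imread('pics/t21.png')[200:270,330:430]
cv2.imwrite('pics/m21.png',np.hstack([cv2.resize(a,(400,333),interpolation=cv2.INTER_CUBIC),cv2.resize(b,(400,333),interpolation=cv2.INTER_CUBIC)]))
E
```

```text
18.15 [ 1.09969344 -0.63527702 -0.7427335 ]
```

View pics/m21.png

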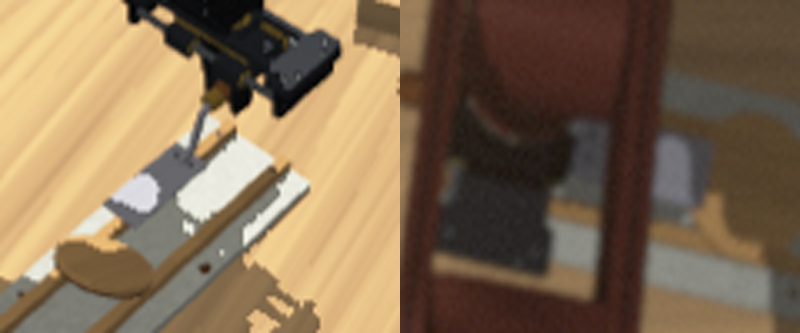

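It has come down pale side up across the battens. Next I'll withdraw the spatula upward and back.

```bash
python3 -m crank '[{"delta_pos":[-0.3,0,-1],"turn":0,"jaw":1},{"delta_pos":[-0.5,0,-3],"turn":0,"jaw":1},{"delta_pos":[-0.5,0,-5.5],"turn":0,"jaw":1},{"delta_pos":[-0.5,0,-8],"turn":0,"jaw":1},{"delta_pos":[-0.5,0,-9.5],"turn":0,"jaw":1}]' 60
python3 - <<'E'
from h import *
im=snap('scene','s22.png');t=snap('top','t22.png');s,M=st(); print(s['time_s'],s['eef_pos'],s['force'],s['finger_gap'])
T=np.array([.43,.195,.12]);print((M.T@(T-s['eef_pos'])*100).round(2), np.degrees(np.arctan2(M[1,1],M[0,1])))
a=cv2.imread('pics/s22.png')[230:360,220:370]; b=cv2.imread('pics/t22.png')[195:280,350:470]
cv2.imwrite('pics/m22.png',np.hstack([cv2.resize(a,(400,347),interpolation=cv2.INTER_CUBIC),cv2.resize(b,(400,347),interpolation=cv2.INTER_CUBIC)]))
for cam in('scene','top'):
  k=cal(cam)
  for r in finder.place_of('coaster_center',cam)[:2]: print(cam,r['score'],bc(c2w(k,r['point'])),c2w(k,r['point']))
E
```

```text
time_s: 18.65
eef_pos: [0.553, 0.0828, 0.1231]
tool_rot: [0.447, 0.548, 0.447, -0.548]
force: [0.3, 0.2, -1.4]
finger_gap: 0.0195
18.75 [0.55292371 0.08266065 0.12294493] [ 0.11725996  0.1025695  -0.70796069] 0.01976587974819631
[  0.3  -14.29  -8.55] -11.511850359337172
scene 0.8 [[50.01481869  5.99113563]] [ 0.50208548 -0.19001029  0.02933773]
top 0.75 [[50.75421579  5.50417011]] [ 0.50146197 -0.1906388   0.02866186]
```

View pics/m22.png

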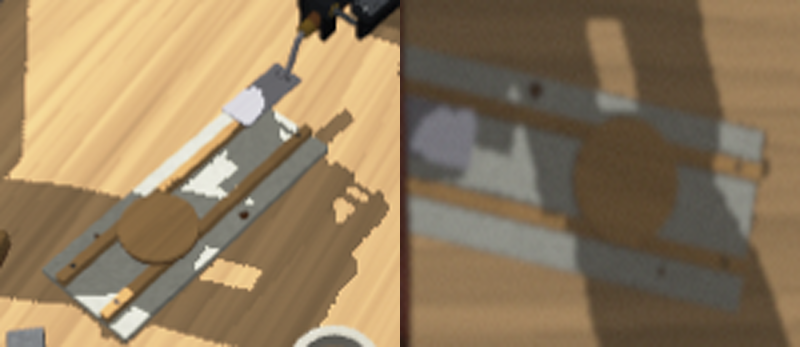

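The coaster lies flat, pale side up, across both battens (its centre is 50 mm past the board's middle, z 29 mm). Next I'll lay the spatula where it lay before.

```bash
python3 -m crank '[{"delta_pos":[0,-2.5,-1.5],"turn":4,"jaw":1},{"delta_pos":[0,-5.5,-3.3],"turn":8,"jaw":1},{"delta_pos":[0,-9,-5.3],"turn":13,"jaw":1},{"delta_pos":[0,-12,-7.1],"turn":18,"jaw":1},{"delta_pos":[0,-14.3,-8.5],"turn":23.4,"jaw":1}]' 60
python3 -m crank '[{"delta_pos":[1.5,0,0],"turn":0,"jaw":1},{"delta_pos":[3,0,0],"turn":0,"jaw":1},{"delta_pos":[5,0,0],"turn":0,"jaw":1},{"delta_pos":[7,0,0],"turn":0,"jaw":1},{"delta_pos":[7,0,0],"turn":0,"jaw":1}]' 60
python3 - <<'E'
from h import *
im=snap('scene','s23.png');snap('scene','s23.png');s,M=st(); print(s['time_s'],s['eef_pos'],s['force'],s['finger_gap'],np.degrees(np.arctan2(M[1,1],M[0,1])))
a=cv2.imread('pics/s23.png')[170:270,260:400]
cv2.imwrite('pics/m23.png',cv2.resize(a,(700,500),interpolation=cv2.INTER_CUBIC))
E
```

```text
time_s: 19.35
eef_pos: [0.4283, 0.1927, 0.1227]
tool_rot: [-0.325, -0.628, -0.325, 0.628]
force: [0.6, 0.5, 0.1]
finger_gap: 0.0194
time_s: 19.85
eef_pos: [0.4275, 0.1912, 0.0503]
tool_rot: [-0.326, -0.626, -0.326, 0.63]
force: [-0.9, 0.4, -1.4]
finger_gap: 0.0195
19.95 [0.42979545 0.19199544 0.05292029] [-0.10657547 -0.22184526 -0.50472511] 0.019305354112968773 -35.119530774453374
```

View pics/m23.png

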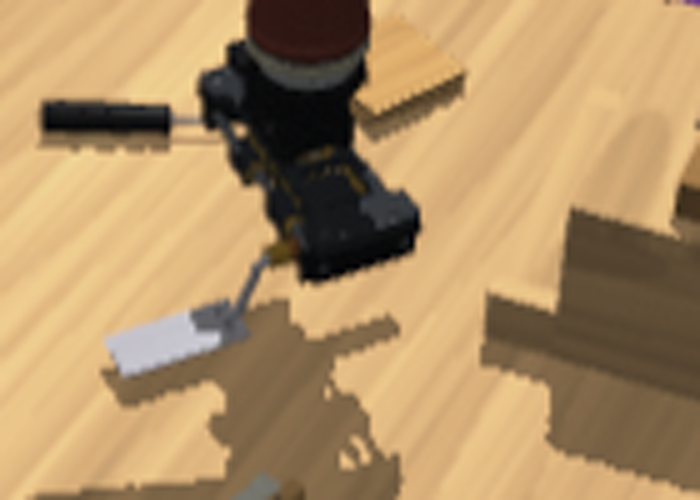

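```bash
python3 -m crank '[{"delta_pos":[0.7,0,0],"turn":0,"jaw":1},{"delta_pos":[1.3,0,0],"turn":0,"jaw":1},{"delta_pos":[1.7,0,0],"turn":0,"jaw":1},{"delta_pos":[1.9,0,0],"turn":0,"jaw":1},{"delta_pos":[1.9,0,0],"turn":0,"jaw":1}]' 60
python3 - <<'E'
from h import *
for i in range(3):
  im=snap('scene','s24.png');s,M=st(); print(s['time_s'],s['eef_pos'],s['force'],s['wrist_torque'])
a=cv2.imread('pics/s24.png')[170:270,260:400]
cv2.imwrite('pics/m24.png',cv2.resize(a,(700,500),interpolation=cv2.INTER_CUBIC))
E
```

```text
time_s: 20.45
eef_pos: [0.4296, 0.1926, 0.0335]
tool_rot: [-0.326, -0.627, -0.326, 0.628]
force: [0.0, -0.1, -0.8]
finger_gap: 0.0196
20.5 [0.42974619 0.19268537 0.03370593] [ 0.40247375  0.14322783 -1.12468023] [0.00338135 0.09937025 0.00472544]
20.55 [0.42989341 0.19271683 0.03384996] [-0.51409273  0.50793534 -1.2075777 ] [-0.0504052   0.0613714   0.00274313]
20.6 [0.43001245 0.19276865 0.03397024] [ 0.6543086  -0.41085387 -1.66629629] [-0.00605084  0.04757024  0.05015037]
```

View pics/m24.png

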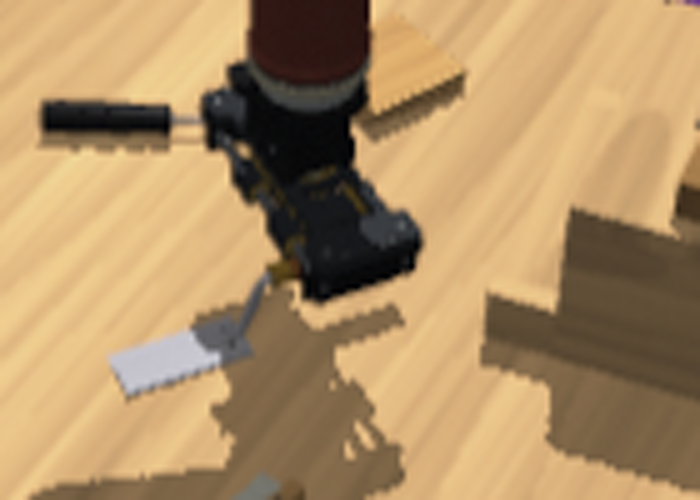

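```bash
python3 -m crank '[{"delta_pos":[0.05,0,0],"turn":0,"jaw":1},{"delta_pos":[0.1,0,0],"turn":0,"jaw":1},{"delta_pos":[0.15,0,0],"turn":0,"jaw":1},{"delta_pos":[0.15,0,0],"turn":0,"jaw":1},{"delta_pos":[0.15,0,0],"turn":0,"jaw":1}]' 60
python3 - <<'E'
from h import *
for i in range(2):
  im=snap('scene','s25.png');s,M=st(); print(s['time_s'],s['eef_pos'],s['force'],s['wrist_torque'])
E
```

```text
time_s: 21.1
eef_pos: [0.4302, 0.1929, 0.0327]
tool_rot: [0.326, 0.628, 0.326, -0.627]
force: [-0.9, 0.8, 3.8]
finger_gap: 0.0194
21.15 [0.43024782 0.19289302 0.03272336] [-0.43231129  1.38087368  3.55150419] [ 0.0836869   0.32246227 -0.065566  ]
21.2 [0.43023809 0.19290028 0.03270127] [-0.81334368  1.25008798  3.87382724] [ 0.05640343  0.26215178 -0.00210309]
```

Contact with the bench (+3.9 N). I'll open and rise.

```bash
python3 -m crank '[{"delta_pos":[0,0,0],"turn":0,"jaw":0.3},{"delta_pos":[0,0,0],"turn":0,"jaw":0},{"delta_pos":[0,0,0],"turn":0,"jaw":-0.5},{"delta_pos":[0,0,0],"turn":0,"jaw":-1},{"delta_pos":[0,0,0],"turn":0,"jaw":-1}]' 10
python3 -m crank '[{"delta_pos":[0,0,0],"turn":0,"jaw":-1},{"delta_pos":[-1.5,0,0],"turn":0,"jaw":-1},{"delta_pos":[-5,0,0],"turn":0,"jaw":-1},{"delta_pos":[-9,0,0],"turn":0,"jaw":-1},{"delta_pos":[-13,0,0],"turn":0,"jaw":-1}]' 10
python3 -m crank '[{"delta_pos":[-2,-2,-2],"turn":0,"jaw":-1},{"delta_pos":[-4,-4,-3],"turn":0,"jaw":-1},{"delta_pos":[-6,-6,-3],"turn":0,"jaw":-1},{"delta_pos":[-6,-8,-3],"turn":0,"jaw":-1},{"delta_pos":[-6,-8,-3],"turn":0,"jaw":-1}]' 10
python3 - <<'E'
from h import *
im=snap('scene','s26.png');snap('top','t26.png');s,M=st(); print(s['time_s'],s['eef_pos'],s['force'],s['finger_gap'])
for cam in('scene','top'):
  k=cal(cam)
  for n in('coaster_center','spatula_blade','spatula_grip','squares_center','riser'):
    for r in finder.place_of(n,cam)[:2]: print(cam,n,round(r['score'],2),c2w(k,r['point']).round(3))
a=cv2.imread('pics/s26.png')[150:350,210:450]
cv2.imwrite('pics/m26.png',cv2.resize(a,(720,600),interpolation=cv2.INTER_CUBIC))
E
```

```text
time_s: 21.7
eef_pos: [0.4297, 0.1926, 0.0322]
tool_rot: [-0.326, -0.627, -0.326, 0.628]
force: [-0.5, 0.6, 0.5]
finger_gap: 0.0518
time_s: 22.2
eef_pos: [0.4293, 0.1925, 0.1634]
tool_rot: [-0.326, -0.627, -0.326, 0.628]
force: [0.8, -0.1, 0.6]
finger_gap: 0.0853
time_s: 22.7
eef_pos: [0.3805, 0.2644, 0.223]
tool_rot: [0.327, 0.627, 0.327, -0.627]
force: [-0.2, -0.8, -0.0]
finger_gap: 0.0868
22.8 [0.38152549 0.26311079 0.22210795] [-1.08414468  0.04235208 -0.59305637] 0.08716779987343741
scene coaster_center 0.81 [ 0.502 -0.192  0.028]
scene spatula_blade 0.79 [0.38  0.113 0.002]
scene spatula_blade 0.53 [ 0.496  0.674 -0.003]
scene spatula_grip 0.73 [0.447 0.216 0.049]
scene spatula_grip 0.73 [0.378 0.645 0.049]
scene squares_center 0.92 [0.357 0.452 0.009]
scene riser 0.84 [ 0.639  0.364 -0.002]
scene riser 0.45 [ 0.507 -0.135  0.002]
top coaster_center 0.8 [ 0.503 -0.19   0.03 ]
top coaster_center 0.64 [ 0.529 -0.47   0.007]
top spatula_blade 0.9 [0.496 0.676 0.002]
top spatula_blade 0.88 [0.376 0.115 0.   ]
top spatula_grip 0.92 [0.377 0.647 0.053]
top spatula_grip 0.57 [0.442 0.211 0.054]
top squares_center 0.9 [0.36  0.452 0.011]
top riser 0.96 [0.635 0.365 0.003]
```

View pics/m26.png

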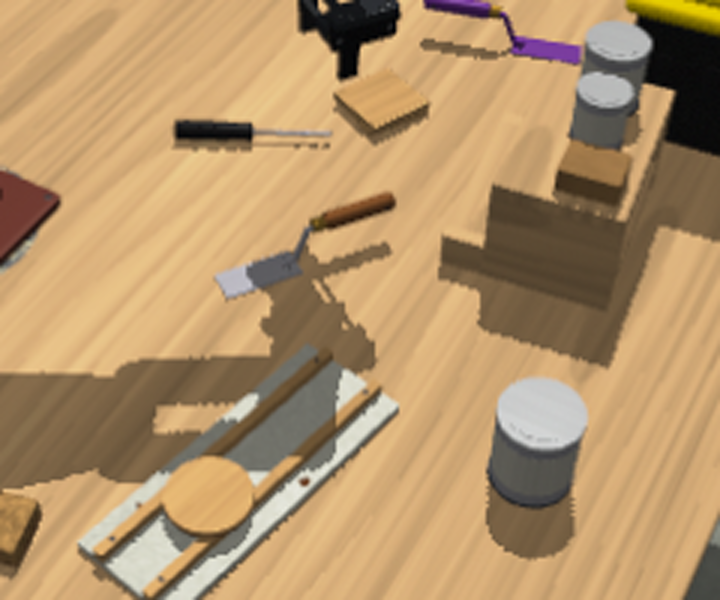

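View pics/t26.png

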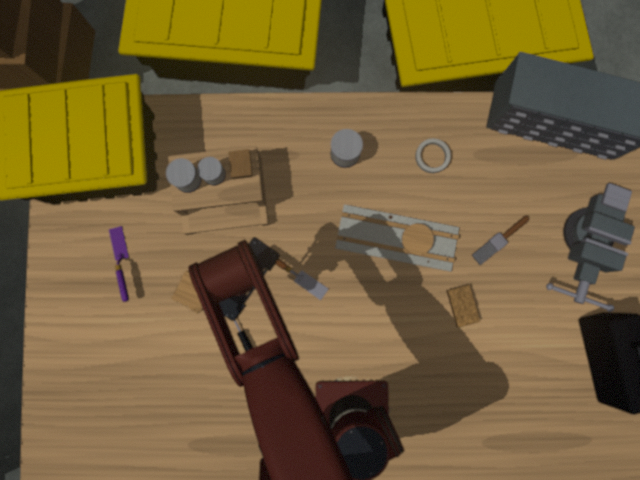

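The coaster lies pale side up across both battens (crop px 208,495), the spatula is flat and free on the bench (px 260,275), and the other things are where they were. I'm handing the job in.

```bash
python3 -c "
from plant import job; print(job.finish_job())"
```

```text
the job is handed in; nothing more can be done
None
```

The coaster is turned over and lies raw side up, flat across both battens, and the job was handed in at about 23 s.

**What I did:**
- I drew the steel spatula out of the riser by its blade, laid it on the bench, let go, and took it again by the handle.
- I slid the blade between the battens under the coaster's near rim and levered the coaster up in an arc until it stood on edge. I then nudged it past balance, and it tipped over along the battens. No finger touched it.
- I then laid the spatula flat on the bench, let go, and backed the arm off to 0.22 m, clear of everything.

**Last checks:** both cameras show the pale face up, with the coaster's centre about 29 mm high. It sits about 80 mm further along the board than at the start. The spatula lies flat with its handle in the air. The square blanks and the riser are where they were by measurement, and the other things look unmoved in the pictures.

**Imperfections:**
- **First laying-down:** my first grip on the blade was deep, so the fingertips reached about 18 mm below it and I could not lower it fully to the bench. I eased the grip so the heel of the blade settled first; the front then dropped the last centimetre or so when I opened the fingers.
- **Coaster's fall:** the coaster dropped freely once past its balance point.
- **Measurements:** wrist-camera estimates of the spatula's position differed from the other cameras by up to about 10 mm, so I relied mainly on the top and scene views near the board.

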